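Put the frame corners away in their drawer

TASK

Pull the cabinet's drawer all the way out to its stop, lift the packing block out of it and lay it in the white crate. Then put every frame corner that lies on the mat flat down into a pocket of its own in the drawer, gold ones in the front row with yellow floors and silver ones in the back row with white floors, and finally shut the drawer completely. Leave everything else on the table where it is.

Things in the scene. Friction and masses are not known exactly. Their poses are not given: they have to be found in the camera images.
- drawer (a joint): The cabinet's only drawer. 0 = fully shut, 0.172 = fully out at its stop (m); it slides straight out of the cabinet front, towards the robot, along the cabinet's -x axis. Runs freely (about 1.5 N of friction, a little damping) and stays where it is left. The start is shut or up to 20 mm ajar.
- cabinet: Low grey fixed one-drawer cabinet: case 260 wide (y), 215 deep, 85 mm high, a low paper stack on its back half. Origin: on the table, middle of the case's front edge; x points into the cabinet, away from the robot, y left; yaw up to 0.12. The drawer's navy front panel (15 thick, 256 wide) stands before the case, its inner face at x = minus the drawer's opening; its top edge is at 70 mm.
- handle (a point): Middle of the brass bar handle of the drawer: bar 11 mm thick, 110 long along the cabinet's y, 55 mm above the table, its centre line 45 mm in front of the panel's outer face (39 mm clear behind the bar). Moves with the drawer; axes are the cabinet's.
- gold_pocket0 (a point): Centre of the floor of the left pocket (seen from the robot) of the drawer's front row, yellow floors, for gold corners. 52 x 52 mm, 10 deep, in the drawer's flat navy deck; floor 26 mm above the table. Axes are the cabinet's; moves with the drawer. 46 mm behind the panel's inner face; pockets are 76 mm apart sideways, rows 72 mm apart.
- gold_pocket1 (a point): Centre of the floor of the middle pocket (seen from the robot) of the drawer's front row, yellow floors, for gold corners. 52 x 52 mm, 10 deep, in the drawer's flat navy deck; floor 26 mm above the table. Axes are the cabinet's; moves with the drawer. 46 mm behind the panel's inner face; pockets are 76 mm apart sideways, rows 72 mm apart.
- gold_pocket2 (a point): Centre of the floor of the right pocket (seen from the robot) of the drawer's front row, yellow floors, for gold corners. 52 x 52 mm, 10 deep, in the drawer's flat navy deck; floor 26 mm above the table. Axes are the cabinet's; moves with the drawer. 46 mm behind the panel's inner face; pockets are 76 mm apart sideways, rows 72 mm apart.
- silver_pocket0 (a point): Like the gold pockets: the left pocket of the drawer's back row, white floors, for silver corners. With the drawer fully out this row is 54 mm in front of the case.
- silver_pocket1 (a point): Like the gold pockets: the middle pocket of the drawer's back row, white floors, for silver corners. With the drawer fully out this row is 54 mm in front of the case.
- silver_pocket2 (a point): Like the gold pockets: the right pocket of the drawer's back row, white floors, for silver corners. With the drawer fully out this row is 54 mm in front of the case.
- gold1: Gold (brass) frame corner, may be absent: an L of two legs, each 44 long, 12 wide, 24 mm high, 60 g, flat on the fixed green mat at left (3 mm thick), any yaw. Origin: centre of its 44 mm square, at mid-height (12 mm up). Legs: along x (at y -22..-10 mm), along y (at x -22..-10). Fits a pocket in any quarter turn with 4 mm play a side; seated it stands 14 mm proud of the deck.
- gold2: Gold (brass) frame corner, may be absent: an L of two legs, each 44 long, 12 wide, 24 mm high, 60 g, flat on the fixed green mat at left (3 mm thick), any yaw. Origin: centre of its 44 mm square, at mid-height (12 mm up). Legs: along x (at y -22..-10 mm), along y (at x -22..-10). Fits a pocket in any quarter turn with 4 mm play a side; seated it stands 14 mm proud of the deck.
- gold3: Gold (brass) frame corner, may be absent: an L of two legs, each 44 long, 12 wide, 24 mm high, 60 g, flat on the fixed green mat at left (3 mm thick), any yaw. Origin: centre of its 44 mm square, at mid-height (12 mm up). Legs: along x (at y -22..-10 mm), along y (at x -22..-10). Fits a pocket in any quarter turn with 4 mm play a side; seated it stands 14 mm proud of the deck.
- silver1: Silver (aluminium) frame corner, may be absent: an L of two legs, each 44 long, 12 wide, 24 mm high, 60 g, flat on the fixed green mat at left (3 mm thick), any yaw. Origin: centre of its 44 mm square, at mid-height (12 mm up). Legs: along x (at y -22..-10 mm), along y (at x -22..-10). Fits a pocket in any quarter turn with 4 mm play a side; seated it stands 14 mm proud of the deck.
- silver2: Silver (aluminium) frame corner, may be absent: an L of two legs, each 44 long, 12 wide, 24 mm high, 60 g, flat on the fixed green mat at left (3 mm thick), any yaw. Origin: centre of its 44 mm square, at mid-height (12 mm up). Legs: along x (at y -22..-10 mm), along y (at x -22..-10). Fits a pocket in any quarter turn with 4 mm play a side; seated it stands 14 mm proud of the deck.
- packing: Cardboard-brown stiff packing block, 40 x 150 x 24 mm (x, y, z), 50 g, lying on the drawer's deck (36 mm above the table) across the middle, its length along the drawer's width, over parts of both rows of pockets; hidden until the drawer is out. Origin: centre of its underside.
- crate: Open white plastic crate on the table on the right, fixed: outside 220 x 160 x 55 mm high (x, y, z), walls and floor 5 mm. Origin: centre of its underside.
- spool: Small red spool, 34 mm across, 28 high, stands on the mat; a loose bystander. Origin: its base.
- putty_knife: Small putty knife with a handle, 170 mm long, lying right of the cabinet; a loose bystander. Origin: middle of its underside.
- glue: White glue bottle, 52 mm across, 130 high, left of the cabinet; a loose bystander. Origin: its base.
- pins: Glass jar of pins, 54 mm across, 55 high, near the robot on the right; a loose bystander. Origin: its base.
- tape: Yellow roll of tape lying flat, 90 mm across, 24 high, left of the cabinet; a loose bystander. Origin: its base.
- frame: Finished small gilt picture frame lying flat, 100 x 130 x 12 mm, left of the mat; a loose bystander. Origin: its base.

How it is judged:
By the outcome, as a careful person would: the job done as asked, in the order asked, and still so for the second after the job is handed in, with the robot touching nothing.
Of gold1, gold2, gold3, silver1, silver2 only 3 to 5 are there at a start; the rules pass over those that are not, and their reading is None.
At some moment in a run one of gold1, gold2, gold3, silver1, silver2 may be knocked a few centimetres aside while the robot is not near it.
It also fails if it takes over 210 s, if anything falls off the work surface, if the arm or the gripper's body presses on something with over 40 N, if the wrist force passes 120 N, or if a joint passes its speed limit or range.

ROBOT

A 6-joint arm with a two-finger parallel gripper is mounted at the origin on the work surface. World frame = base frame: x ahead of the robot, y to its left, z up, the work surface at z = 0. Lengths are in m, angles in rad, forces in N, time in s.
With the tool pointing down it reaches from about 0.275 to 0.775 m from the base axis. Payload 14.6 kg.
Tool frame: the origin (TCP) lies at the very end of the fingers, on their centre line; the grasp point (between the pads) lies 19 mm behind it; z points along the fingers, y is the line along which they close (so a half turn about z gives the same grasp; the last joint's range is limited). The gripper opens to 85 mm and grips with 20 to 120 N. Pads are 22 mm wide; open, the fingers measure 114 mm over their backs; the gripper's body (76 mm by 85 mm) begins 54 mm behind the grasp point. The pads swing forward as they close: fully open they stand 13 mm farther back than shut.
Start: joints at [-1.27, 0.263, -0.048, 1.259, 0, 1.415], TCP at [0.231, -0.471, 0.231] pointing down, gripper open.
Joint ranges: [-2.65, 2.65], [-0.89, 1.7], [-1.18, 1.37], [-2.13, 2.11], [-1.35, 1.29], [-3.14, 3.14]. Speed limits (rad/s): [1.89, 1.89, 2.57, 2.79, 3.14, 3.14].

INTERFACE

Orientations are given as a 3x3 rotation matrix whose columns are the frame's x, y, z axes.
In Python, from station import get_obs, camera, calibration, job_done gives the robot as it stands.
- The arm moves only by the tool play_rows, never from a script. Its argument "increments" is a list of rows, each a list of 7 numbers: the shift along the tool's x, y, z in mm, then the turn, a rotation vector about the tool's x, y, z in degrees, then the gripper command: -1 is fully open, 1 is shut, values between are in proportion. In form: [[tx, ty, tz, ax, ay, az, hand], ...]. A call has 1 to 8 rows; each row shifts and turns the commanded pose from where the row before left it, along the tool's axes as they then stand; what a row does not reach is not made up. A row lasts 1/10 s, in which the tool goes at most 50 mm and 8.59 degrees, less where a joint would pass 70% of its speed; a pose out of reach is approached as far as the arm can. A call is refused whole if a number of a shift passes 50 or a number of a turn 8.59, either way. A call with a gripper value outside its range is refused whole. The fingers move at their own pace and stop on an object; "newtons" is the grip in N (left out, the last holds). Time passes only in rows, so rows that do not move let the fingers close. It gives the time, the measured TCP pose, the force, the opening and the grip force at its end, in the units of the state.
- get_obs(): the state, without advancing time (a new reading comes with each control period).
- camera(name): name is "scene" or "top" or "wrist"; returns (picture, depth): 420x560x3 uint8, red, green, blue; 420x560 float32, m along the optical axis (not along the pixel's ray), 0 where there is no reading.
- calibration(name): a dict with "fov_y" (degrees; the focal length in pixels is half the picture's height over the tangent of half this angle, whatever the lens; pixels are square), "cx", "cy" (the principal point, pixels), "xyz" and "rotation" of the camera in the world. Camera axes: x right, y up, looking along -z (the intrinsics and any distortion apply to the point x, -y, -z); pixel columns grow to the right and rows downward; lengths in m; the calibration is good to about 2 mm. The wrist camera is an equidistant fisheye: a pixel r from the principal point sees the ray r / f radians off the axis. A picture is of the moment at which its call begins: read the wrist's pose just before it. calibration takes no time and is no camera call; for the wrist camera it gives the pose at the moment of the call.
- job_done(): hands the job in; it is judged then, once.
The state is a dict: "time_s": time; "q": joint angles; "joint_velocities": joint speeds; "joint_efforts": joint torques, N m; "ee_pos": TCP position; "eef_rot": TCP orientation; "ft_force": force on the tool from outside, world axes, zero at the start; "torque": the same for the moment, N m; "grip_width": finger opening in m; "grip_force": force on a finger pad.
Only numpy, scipy, OpenCV 4.12 (cv2) and the standard library are available. Lean on these libraries where they do the work, as an engineer would, in place of code of your own. Each camera call takes 0.05 s, during which the arm holds its last target. There are 200 camera calls.

## Working session

There is one attempt and no reset: what is moved stays moved. The work goes in short steps, Python scripts to look and compute and a tool call to move; the robot and the scene stay as the last step left them, time stands still between calls to the robot, and variables do not carry over. Pictures are saved under pics/ and viewed, at most 14 in all, crops included, and the job is handed in when it is done.

Besides the shell and the picture viewer there is one more tool, called after "Request:" as a command line: name --pt "numbers of a row" for each row, then --argument value for the rest. play_rows: Moves the arm, as the interface text tells. Its arguments: {"type":"object","properties":{"increments":{"type":"array"},"newtons":{"type":"number"}},"required":["increments"]}

```bash
mkdir -p pics; ls; cat > h.py <<'E'
import numpy as np, cv2
from station import get_obs, camera, calibration
E
python3 - <<'E'
from h import *
for n in("scene","top"):
    c=calibration(n);print(n,c)
    p,d=camera(n);cv2.imwrite(f"pics/{n}0.png",p[:,:,::-1]);np.savez(f"pics/{n}0.npz",p=p,d=d)
o=get_obs();print(o)
E
```

```text
pics
scene {'fov_y': 56.0873710292346, 'cx': 279.8655376409631, 'cy': 200.11941304653294, 'xyz': array([1.04885551, 0.81757959, 0.65269711]), 'rotation': array([[-0.84773274, -0.29736623,  0.43922947],
       [ 0.5304222 , -0.47334318,  0.70327699],
       [-0.00122456,  0.82916799,  0.55899816]])}
top {'fov_y': 44.61333173433502, 'cx': 281.81447733534907, 'cy': 206.78865335025762, 'xyz': array([0.41423176, 0.06306788, 1.51582947]), 'rotation': array([[ 0.00995059,  0.99406383, -0.10834243],
       [-0.99980135,  0.00801929, -0.01824697],
       [-0.01726983,  0.10850248,  0.99394616]])}
{'time_s': 0.1, 'q': array([-1.27028160e+00,  2.63491326e-01, -4.88309362e-02,  1.25943175e+00,
        2.18175350e-05,  1.41548141e+00]), 'joint_velocities': array([ 0.00101604, -0.00097036,  0.00212616,  0.00020873,  0.00046654,
       -0.00026089]), 'joint_efforts': array([ 5.03308969e-03, -6.38579750e+01,  3.85063434e+01,  1.00093483e-02,
       -2.23878448e-05,  8.07828087e-06]), 'ee_pos': array([ 0.23103141, -0.47116799,  0.23088039]), 'eef_rot': array([[ 8.97896151e-01,  4.40207262e-01, -2.62645325e-04],
       [ 4.40207307e-01, -8.97895694e-01,  9.21220434e-04],
       [ 1.69699818e-04, -9.42778673e-04, -9.99999541e-01]]), 'ft_force': array([-0.31405779, -0.25373986, -0.15486049]), 'torque': array([-0.00162786,  0.0259666 , -0.01920287]), 'grip_force': 0.0, 'grip_width': 0.08545333506183864}
```

View pics/top0.png

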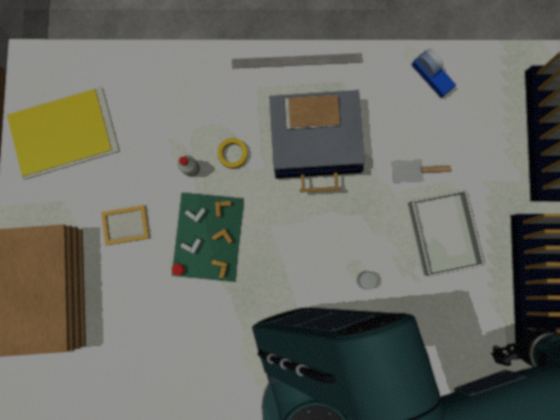

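View pics/scene0.png

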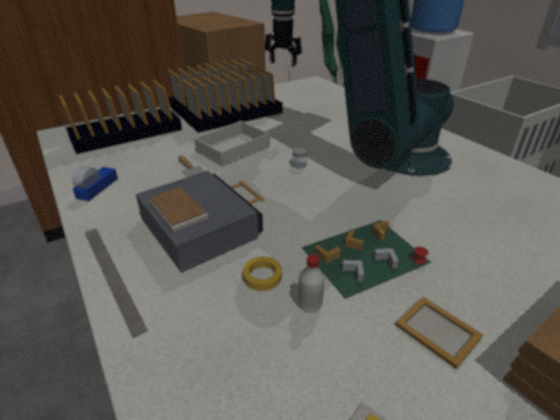

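```bash
cat > h.py <<'E'
import numpy as np, cv2
from station import get_obs, camera, calibration
def ray(name,c,uv):
    uv=np.atleast_2d(uv).astype(float); f=210/np.tan(np.radians(c['fov_y'])/2)
    x=(uv[:,0]-c['cx'])/f; y=(uv[:,1]-c['cy'])/f
    if name=='wrist':
        r=np.hypot(x,y)+1e-12; k=np.sin(r)/r; d=np.c_[x*k,-y*k,-np.cos(r)]
    else: d=np.c_[x,-y,-np.ones_like(x)]
    return d@np.array(c['rotation']).T
def toplane(name,c,uv,z):
    d=ray(name,c,uv); o=np.array(c['xyz']); return (o+d*((z-o[2])/d[:,2])[:,None])[:,:2]
def project(name,c,P):
    f=210/np.tan(np.radians(c['fov_y'])/2)
    q=(np.atleast_2d(P)-c['xyz'])@np.array(c['rotation']); x,y,z=q[:,0],-q[:,1],-q[:,2]
    if name=='wrist':
        n=np.hypot(x,y)+1e-12; k=np.arctan2(n,z)/n
    else: k=1/z
    return np.c_[c['cx']+f*x*k,c['cy']+f*y*k]
def look(name,tag):
    c=calibration(name); p,d=camera(name); cv2.imwrite(f"pics/{tag}.png",p[:,:,::-1]); np.savez(f"pics/{tag}.npz",p=p,d=d,**c); return c,p,d
def masks(p):
    h=cv2.cvtColor(p,cv2.COLOR_RGB2HSV); H,S,V=[h[:,:,i].astype(int) for i in range(3)]
    return H,S,V
def corners(name,c,p,z=0.027,box=None,minA=300e-6):
    """L corners via top-plane contours: (color, centre xy, yaw of local frame(deg), area mm2)"""
    H,S,V=masks(p); out=[]
    for col,m in(('gold',(H>9)&(H<30)&(S>90)&(V>70)),('silver',(S<60)&(V>95))):
        m=cv2.morphologyEx(m.astype(np.uint8),cv2.MORPH_OPEN,np.ones((2,2)))
        for k in cv2.findContours(m,cv2.RETR_EXTERNAL,cv2.CHAIN_APPROX_NONE)[0]:
            if len(k)<12: continue
            w=toplane(name,c,k[:,0,:],z)
            A=cv2.contourArea((w*1000).astype(np.float32))
            if not 400<A<1600: continue
            (cx,cy),(a,b),th=cv2.minAreaRect((w*1000).astype(np.float32))
            if not(34<a<62 and 34<b<62): continue
            M=cv2.moments((w*1000).astype(np.float32)); com=np.array([M['m10'],M['m01']])/M['m00']
            d=np.array([cx,cy])-com; ph=np.degrees(np.arctan2(d[1],d[0]))  # d points along local (+x,+y)
            base=ph-45; yaw=th+90*round((base-th)/90)
            out.append((col,round(cx,1),round(cy,1),round((yaw+180)%360-180,1),round(A),round(a),round(b)))
    return out
def go(x,y,yaw=None,z=None):
    """mm, yaw(deg) of tool x axis (tool pointing down): turn about tool z first, then shifts in tool axes"""
    o=get_obs(); R=np.array(o['eef_rot']); p=np.array(o['ee_pos'])*1000
    cur=np.degrees(np.arctan2(R[1,0],R[0,0])); yaw=cur if yaw is None else yaw
    t=(yaw-cur+180)%360-180; a=np.radians(yaw)
    Rt=np.c_[[np.cos(a),np.sin(a),0],[np.sin(a),-np.cos(a),0],[0,0,-1]]
    s=Rt.T@(np.array([x,y,p[2] if z is None else z])-p)
    print('t',round(o['time_s'],1),'at',p.round(1),'yaw',round(cur,1),'turn tool z',round(-t,2),'shift',s.round(1),'tilt',R[:2,2].round(4))
E
python3 - <<'E'
from h import *
p=np.load('pics/top0.npz')['p'];c=calibration('top')
for r in corners('top',c,p): print(r)
H,S,V=masks(p)
m=((H>9)&(H<30)&(S>80)&(V>60)).astype(np.uint8); sub=np.zeros_like(m);sub[170:196,295:350]=m[170:196,295:350]
k=max(cv2.findContours(sub,0,2)[0],key=cv2.contourArea)
w=toplane('top',c,k[:,0,:],.058)*1000; print('handle',w.min(0),w.max(0),cv2.minAreaRect(w.astype(np.float32)))
# case top: grey-blue
P=lambda uv,z:(toplane('top',c,uv,z)*1000).round(1).tolist()
print('case corners',P([[271,94],[359,90],[365,164],[275,170]],.085))
print('crate',P([[409,200],[466,192],[482,266],[428,275]],.055),'pins',P([[369,280]],.05),'spool',P([[179,270]],.03))
E
```

```text
('gold', 393.1, 271.4, 77.0, 834, 44, 45)
('gold', 490.2, 260.1, -10.7, 880, 57, 35)
('gold', 567.3, 261.2, -178.6, 806, 44, 44)
handle [619.19342029 -76.72171733] [672.31287181  38.04350169] ((644.70947265625, -18.028514862060547), (49.32912063598633, 115.33029174804688), 3.913641929626465)
case corners [[897.0, 123.8], [909.9, -129.3], [693.9, -144.9], [675.0, 109.7]]
crate [[596.0, -274.1], [620.3, -437.0], [410.3, -475.7], [383.5, -323.8]] pins [[367.7, -158.7]] spool [[389.9, 385.8]]
```

```bash
python3 - <<'E'
import cv2
p=cv2.imread('pics/top0.png')[80:290,165:490]
cv2.imwrite('pics/crop1.png',cv2.resize(p,None,fx=2.45,fy=2.45,interpolation=cv2.INTER_CUBIC))
E
```

```text
(no output)
```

View pics/crop1.png

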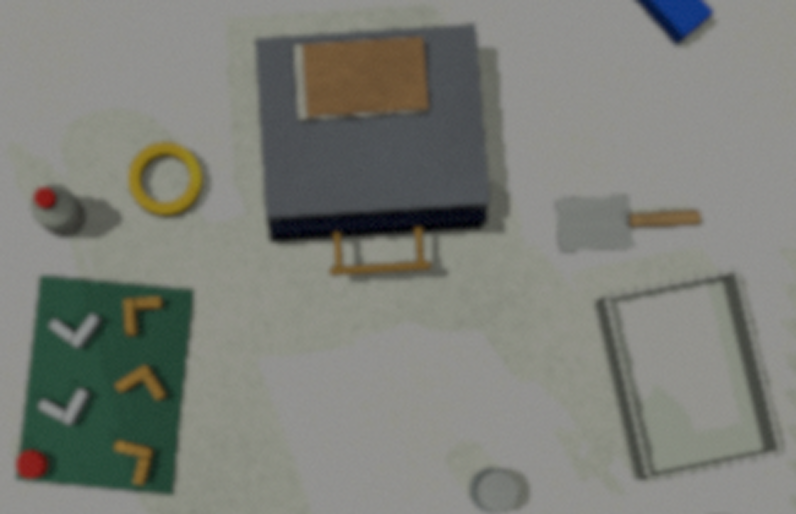

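Request:
play_rows --pt "0 0 0 0 0 -8.5 0" --pt "0 0 0 0 0 -8.5 0" --pt "0 0 0 0 0 -8.5 0" --pt "0 0 0 0 0 -8.5 0" --pt "0 0 0 0 0 -8.5 0" --pt "0 0 0 0 0 -8.5 0" --pt "0 0 0 0 0 -8.5 0" --pt "0 0 0 0 0 -8.5 0"

```text
time_s: 0.9
ee_pos: [0.231, -0.4712, 0.231]
eef_rot: [[-0.078, 0.997, -0.0], [0.997, 0.078, 0.001], [0.001, -0.0, -1.0]]
ft_force: [-0.8, 0.9, -0.2]
grip_width: 0.0428
grip_force: 0.0
```

```bash
python3 -c "
from h import *
go(625,-19.5,94,200)"
```

```text
t 0.9 at [ 231.  -471.2  231. ] yaw 94.5 turn tool z 0.47 shift [423.2 424.5  31. ] tilt [-0.0002  0.0006]
```

Request:
play_rows --pt "30 30 2 0 0 0 0" --pt "30 30 2 0 0 0 0" --pt "30 30 2 0 0 0 0" --pt "30 30 2 0 0 0 0" --pt "30 30 2 0 0 0 0" --pt "30 30 2 0 0 0 0" --pt "30 30 2 0 0 0 0"

```text
time_s: 1.6
ee_pos: [0.4262, -0.2453, 0.2171]
eef_rot: [[-0.072, 0.997, -0.0], [0.997, 0.072, 0.0], [0.0, -0.0, -1.0]]
ft_force: [0.9, -1.1, 0.1]
grip_width: 0.0431
grip_force: 0.0
```

Request:
play_rows --pt "30 30 2 0 0 0 0" --pt "30 30 2 0 0 0 0" --pt "30 30 2 0 0 0 0" --pt "30 30 2 0 0 0 0" --pt "30 30 2 0 0 0 0" --pt "30 30 2 0 0 0 0" --pt "33 34 2 0 0 0 0" --pt "0 0 0 0 0 0 0"

```text
time_s: 2.4
ee_pos: [0.6258, -0.0153, 0.2018]
eef_rot: [[-0.076, 0.997, -0.001], [0.997, 0.076, 0.001], [0.001, -0.001, -1.0]]
ft_force: [-0.9, -1.4, -0.6]
grip_width: 0.0432
grip_force: 0.0
```

```bash
python3 - <<'E'
from h import *
c,p,d=look('wrist','w1');go(625,-19.5,94,200);print(c)
print(project('wrist',c,[[.625,-.0195,.06],[.625,.035,.06]]))
E
```

```text
t 2.5 at [624.5 -17.  202.1] yaw 94.3 turn tool z 0.29 shift [-2.5  0.3  2.1] tilt [-0.0014  0.0003]
{'fov_y': 65.70646984690485, 'cx': 277.85928303887556, 'cy': 202.72745725461647, 'xyz': array([0.62001018, 0.06264069, 0.34375925]), 'rotation': array([[ 9.97126749e-01, -7.23883219e-02, -2.23198845e-02],
       [ 7.57463644e-02,  9.49465434e-01,  3.04594611e-01],
       [-8.57133978e-04, -3.05410085e-01,  9.52220534e-01]])}
[[276.75499928 193.57752771]
 [281.45015257 133.71677715]]
```

View pics/w1.png

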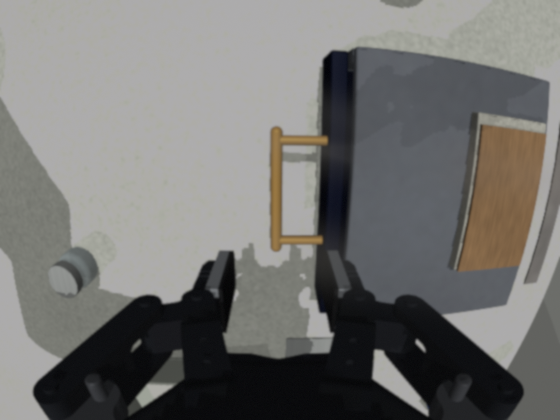

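```bash
python3 - <<'E'
from h import *
f=np.load('pics/w1.npz');c={k:f[k] for k in('fov_y','cx','cy','xyz','rotation')};p=f['p']
H,S,V=masks(p);m=((H>9)&(H<30)&(S>110)&(V>60)).astype(np.uint8);m[:,330:]=0;m[265:]=0;m[:110]=0
k=max(cv2.findContours(m,0,1)[0],key=cv2.contourArea);w=toplane('wrist',c,k[:,0],.0575)*1000
(r,s,a)=cv2.minAreaRect(w.astype(np.float32));print(r,s,a)
b=w[w[:,0]<w[:,0].min()+16];print('bar',b.min(0),b.max(0))
lo=np.array([w[abs(w[:,1]-y)<2][:,0].min() for y in range(-68,28,4)]);print(np.polyfit(range(-68,28,4),lo,1),lo.round(1))
E
```

```text
(644.35986328125, -17.063232421875) (49.64351272583008, 116.1343002319336) 3.9217464923858643
bar [616.53015654 -76.48714636] [632.2632224   39.58260927]
[-7.31589474e-02  6.18768578e+02] [623.9 623.7 623.4 623.1 622.8 622.5 622.2 621.  620.8 620.5 621.1 620.9
 620.5 619.3 619.1 618.8 619.4 619.1 617.9 617.7 618.3 618.  617.7 617.4]
```

Request:
play_rows --pt "-1 1 25 0 0 0 0" --pt "0 0 25 0 0 0 0" --pt "0 0 25 0 0 0 0" --pt "0 0 25 0 0 0 0" --pt "0 0 25 0 0 0 0" --pt "0 0 20 0 0 0 0" --pt "0 0 16 0 0 0 0" --pt "0 0 5 0 0 0 0"

```text
time_s: 3.25
ee_pos: [0.6233, -0.0207, 0.0358]
eef_rot: [[-0.071, 0.997, -0.003], [0.997, 0.071, 0.0], [0.0, -0.003, -1.0]]
ft_force: [-0.1, -0.3, 0.5]
grip_width: 0.0427
grip_force: 0.0
```

Request:
play_rows --pt "0 0 0 0 0 0 1" --pt "0 0 0 0 0 0 1" --pt "0 0 0 0 0 0 1" --pt "0 0 0 0 0 0 1" --pt "0 0 0 0 0 0 1" --newtons 40

```text
time_s: 3.75
ee_pos: [0.6252, -0.0203, 0.0383]
eef_rot: [[-0.072, 0.997, 0.001], [0.997, 0.072, -0.001], [-0.001, 0.001, -1.0]]
ft_force: [-1.9, -1.8, 7.4]
grip_width: 0.0093
grip_force: 39.5
```

```bash
python3 -c "
from h import *
go(625.5-171.5,-18.4-12.3,94.1,36)"
```

```text
t 3.8 at [625.2 -20.3  38.3] yaw 94.1 turn tool z 0.01 shift [   1.9 -171.5    2.3] tilt [ 0.0015 -0.0008]
```

Request:
play_rows --pt "0 -12 0 0 0 0 1" --pt "0 -20 0 0 0 0 1" --pt "0 -22 0 0 0 0 1" --pt "0 -22 0 0 0 0 1" --pt "0 -22 0 0 0 0 1" --pt "0 -22 0 0 0 0 1" --pt "0 -20 0 0 0 0 1" --pt "0 -10 0 0 0 0 1"

```text
time_s: 4.55
ee_pos: [0.4748, -0.031, 0.0383]
eef_rot: [[-0.072, 0.997, 0.002], [0.997, 0.072, -0.001], [-0.001, 0.002, -1.0]]
ft_force: [2.0, 0.3, 3.5]
grip_width: 0.0091
grip_force: 39.7
```

Request:
play_rows --pt "0 -6 0 0 0 0 1" --pt "0 -5 0 0 0 0 1" --pt "0 -4 0 0 0 0 1" --pt "0 -3 0 0 0 0 1" --pt "0 -2 0 0 0 0 1" --pt "0 -2 0 0 0 0 1"

```text
time_s: 5.15
ee_pos: [0.4559, -0.0324, 0.0384]
eef_rot: [[-0.072, 0.997, 0.006], [0.997, 0.072, 0.0], [-0.0, 0.006, -1.0]]
ft_force: [19.0, 4.4, -9.4]
grip_width: 0.0097
grip_force: 38.9
```

```bash
python3 -c "
from h import *
go(625.5-171.5,-18.4-12.3,94.1,36)"
```

```text
t 5.2 at [455.9 -32.4  38.4] yaw 94.1 turn tool z 0.03 shift [ 1.8 -1.7  2.4] tilt [0.0057 0.0004]
```

Request:
play_rows --pt "0 1 0 0 0 0 0" --pt "0 0 0 0 0 0 0" --pt "0 0 0 0 0 0 0" --pt "0 0 -20 0 0 0 0" --pt "0 0 -35 0 0 0 0" --pt "0 0 -40 0 0 0 0" --pt "0 0 -40 0 0 0 0" --pt "0 0 -40 0 0 0 0"

```text
time_s: 5.95
ee_pos: [0.4536, -0.0322, 0.214]
eef_rot: [[-0.072, 0.997, -0.0], [0.997, 0.072, -0.0], [0.0, -0.0, -1.0]]
ft_force: [0.6, -0.1, -1.4]
grip_width: 0.0428
grip_force: 0.0
```

Request:
play_rows --pt "-15 30 -5 0 0 0 -1" --pt "-15 40 0 0 0 0 -1" --pt "-15 40 0 0 0 0 -1" --pt "-15 30 0 0 0 0 -1" --pt "0 0 0 0 0 0 -1" --pt "0 0 0 0 0 0 -1"

```text
time_s: 6.55
ee_pos: [0.598, -0.0821, 0.2165]
eef_rot: [[-0.072, 0.997, -0.001], [0.997, 0.072, 0.0], [0.001, -0.001, -1.0]]
ft_force: [-0.3, -0.5, -0.1]
grip_width: 0.0855
grip_force: 0.0
```

```bash
python3 - <<'E'
from h import *
c,p,d=look('wrist','w2');go(597,-25,94.1,200);c2,p2,d2=look('top','top2')
for r in corners('top',c2,p2): print(r)
E
```

```text
t 6.6 at [597.5 -81.9 217. ] yaw 94.1 turn tool z 0.02 shift [56.8  3.5 17. ] tilt [-0.0011  0.0003]
('gold', 392.6, 267.7, 90.6, 921, 49, 41)
('gold', 490.0, 258.7, -100.7, 982, 60, 35)
('gold', 567.3, 261.2, -178.6, 923, 44, 44)
```

View pics/w2.png

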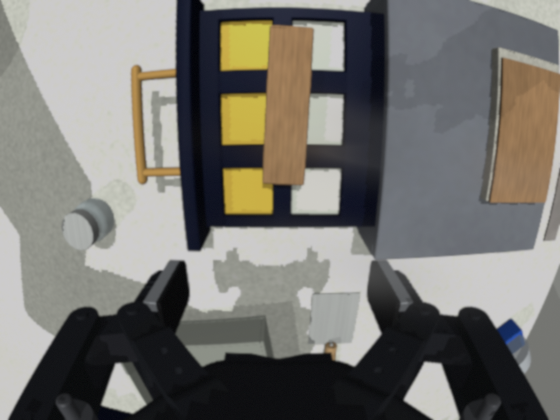

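```bash
cat > m.py <<'E'
from h import *
def load(tag):
    f=np.load(f'pics/{tag}.npz'); return {k:f[k] for k in('fov_y','cx','cy','xyz','rotation')},f['p'],f['d']
def rect(name,c,m,z,minA=300):
    out=[]
    m=cv2.morphologyEx(m.astype(np.uint8),cv2.MORPH_OPEN,np.ones((3,3)))
    for k in cv2.findContours(m,0,1)[0]:
        if cv2.contourArea(k)<minA: continue
        w=(toplane(name,c,k[:,0],z)*1000).astype(np.float32)
        (r,s,a)=cv2.minAreaRect(w); b=cv2.boundingRect(k); out.append((b,np.round(r,1).tolist(),np.round(s,1).tolist(),round(a,1)))
    return out
E
python3 - <<'E'
from m import *
c,p,d=load('w2');H,S,V=masks(p)
for uv in[(246,46),(290,105),(325,120),(260,160),(430,120)]: print(uv,H[uv[1],uv[0]],S[uv[1],uv[0]],V[uv[1],uv[0]])
box=np.zeros(H.shape,bool);box[5:235,200:375]=1
for n,m,z in[('yellow',(H>20)&(H<32)&(S>150)&(V>120),.026),('white',(S<60)&(V>120),.026),('pack',(H<20)&(S>60)&(S<200)&(V>70),.060)]:
    for r in rect('wrist',c,m&box,z): print(n,r)
E
```

```text
(246, 46) 27 155 203
(290, 105) 15 111 149
(325, 120) 34 9 196
(260, 160) 123 60 38
(430, 120) 108 21 122
yellow ((223, 168, 50, 46), [566.9, -99.9], [51.8, 49.9], 4.3)
yellow ((221, 94, 45, 51), [557.8, -24.2], [44.9, 51.7], 3.0)
yellow ((221, 21, 50, 49), [555.0, 52.5], [49.6, 50.8], 3.1)
white ((211, 227, 147, 8), [609.3, -142.8], [165.2, 9.1], 4.1)
white ((291, 169, 50, 45), [639.0, -95.0], [52.1, 49.2], 4.0)
white ((307, 95, 37, 50), [641.3, -18.3], [36.5, 51.6], 3.7)
white ((294, 22, 50, 49), [629.3, 57.2], [49.8, 50.5], 5.2)
white ((204, 5, 161, 7), [591.3, 98.4], [164.0, 7.5], 4.6)
pack ((263, 25, 50, 160), [600.8, -6.6], [40.4, 149.6], 1.3)
```

```bash
python3 -c "
from h import *
go(600.8,-6.6,91.3,38)"
```

```text
t 6.7 at [597.3 -81.7 217.3] yaw 94.1 turn tool z 2.82 shift [ 75.    5.2 179.3] tilt [-0.0006  0.0002]
```

Request:
play_rows --pt "0 0 0 0 0 2.8 -1" --pt "25 1.5 5 0 0 0 -1" --pt "30 2 15 0 0 0 -1" --pt "20 1.5 25 0 0 0 -1" --pt "0 0 35 0 0 0 -1" --pt "0 0 35 0 0 0 -1" --pt "0 0 30 0 0 0 -1" --pt "0 0 15 0 0 0 -1"

```text
time_s: 7.45
ee_pos: [0.5993, -0.0064, 0.0555]
eef_rot: [[-0.023, 1.0, -0.002], [1.0, 0.023, 0.0], [0.0, -0.002, -1.0]]
ft_force: [-0.2, -0.4, 0.8]
grip_width: 0.0857
grip_force: 0.0
```

Request:
play_rows --pt "0 0 12 0 0 0 -1" --pt "0 0 7 0 0 0 -1" --pt "0 0 0 0 0 0 -1" --pt "0 0 0 0 0 0 0.6" --pt "0 0 0 0 0 0 0.6" --pt "0 0 0 0 0 0 0.6" --pt "0 0 0 0 0 0 0.6" --pt "0 0 0 0 0 0 0.6" --newtons 30

```text
time_s: 8.25
ee_pos: [0.6018, -0.007, 0.0389]
eef_rot: [[-0.023, 1.0, 0.001], [1.0, 0.023, -0.0], [-0.0, 0.001, -1.0]]
ft_force: [-1.2, 0.6, 6.7]
grip_width: 0.0395
grip_force: 30.5
```

Request:
play_rows --pt "0 0 -10 0 0 0 0.6" --pt "0 0 -20 0 0 0 0.6" --pt "0 0 -35 0 0 0 0.6" --pt "0 0 -35 0 0 0 0.6" --pt "0 0 -30 0 0 0 0.6" --pt "0 0 -10 0 0 0 0.6" --pt "0 0 0 0 0 8.5 0.6" --pt "0 0 0 0 0 8.5 0.6"

```text
time_s: 9.05
ee_pos: [0.6013, -0.007, 0.1784]
eef_rot: [[0.276, 0.961, 0.0], [0.961, -0.276, -0.0], [-0.0, 0.0, -1.0]]
ft_force: [-0.2, 0.2, -0.7]
grip_width: 0.0397
grip_force: 30.6
```

Request:
play_rows --pt "0 0 0 0 0 8.5 0.6" --pt "0 0 0 0 0 8.5 0.6" --pt "0 0 0 0 0 8.5 0.6" --pt "0 0 0 0 0 8.5 0.6" --pt "0 0 0 0 0 8.5 0.6" --pt "0 0 0 0 0 8.5 0.6" --pt "0 0 0 0 0 8.5 0.6" --pt "0 0 0 0 0 3 0.6"

```text
time_s: 9.85
ee_pos: [0.601, -0.0069, 0.1779]
eef_rot: [[0.98, 0.199, -0.001], [0.199, -0.98, 0.0], [-0.001, -0.0, -1.0]]
ft_force: [-0.7, -0.4, 0.0]
grip_width: 0.0394
grip_force: 30.5
```

```bash
python3 -c "
from h import *
go(502,-377,11.7,120)"
```

```text
t 9.8 at [601.   -6.9 177.9] yaw 11.5 turn tool z -0.21 shift [-172.   342.3   57.9] tilt [-0.0009  0.0002]
```

Request:
play_rows --pt "-19 38 0 0 0 0 0.6" --pt "-19 38 0 0 0 0 0.6" --pt "-19 38 0 0 0 0 0.6" --pt "-19 38 0 0 0 0 0.6" --pt "-19 38 0 0 0 0 0.6" --pt "-19 38 0 0 0 0 0.6" --pt "-19 38 0 0 0 0 0.6"

```text
time_s: 10.55
ee_pos: [0.5247, -0.296, 0.178]
eef_rot: [[0.979, 0.205, -0.001], [0.205, -0.979, 0.0], [-0.0, -0.001, -1.0]]
ft_force: [0.8, -0.0, -1.0]
grip_width: 0.0393
grip_force: 30.6
```

Request:
play_rows --pt "-19 38 10 0 0 0 0.6" --pt "-19 38 20 0 0 0 0.6" --pt "0 0 10 0 0 0 0.6" --pt "0 0 0 0 0 0 0.6"

```text
time_s: 10.95
ee_pos: [0.5028, -0.3767, 0.1363]
eef_rot: [[0.979, 0.203, -0.002], [0.203, -0.979, 0.003], [-0.002, -0.003, -1.0]]
ft_force: [0.0, -0.1, -0.3]
grip_width: 0.0395
grip_force: 30.7
```

```bash
python3 - <<'E'
from h import *
go(502,-377,11.7,10);c,p,d=look('wrist','w3')
E
```

```text
t 10.9 at [ 502.8 -376.7  136.3] yaw 11.7 turn tool z 0.02 shift [-9.000e-01  1.000e-01  1.263e+02] tilt [-0.0025  0.0026]
```

View pics/w3.png

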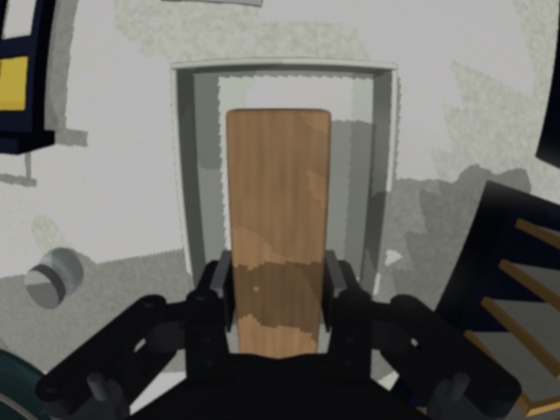

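Request:
play_rows --pt "0 0 20 0 0 0 0.6" --pt "0 0 25 0 0 0 0.6" --pt "0 0 25 0 0 0 0.6" --pt "0 0 22 0 0 0 0.6" --pt "0 0 18 0 0 0 0.6" --pt "0 0 10 0 0 0 0.6" --pt "0 0 6 0 0 0 0.6" --pt "0 0 1 0 0 0 0.6"

```text
time_s: 11.8
ee_pos: [0.5043, -0.3763, 0.0115]
eef_rot: [[0.979, 0.205, 0.0], [0.205, -0.979, -0.0], [0.0, 0.0, -1.0]]
ft_force: [0.2, -0.7, -1.4]
grip_width: 0.0393
grip_force: 30.7
```

Request:
play_rows --pt "0 0 0 0 0 0 0.6" --pt "0 0 0 0 0 0 -0.5" --pt "0 0 0 0 0 0 -0.5" --pt "0 0 0 0 0 0 -0.5" --pt "0 0 -15 0 0 0 -0.5" --pt "0 0 -35 0 0 0 -0.5" --pt "0 0 -40 0 0 0 -0.5" --pt "0 0 -40 0 0 0 -0.5"

```text
time_s: 12.6
ee_pos: [0.5038, -0.3765, 0.1429]
eef_rot: [[0.979, 0.205, -0.0], [0.205, -0.979, 0.0], [-0.0, -0.0, -1.0]]
ft_force: [1.0, -0.7, 0.6]
grip_width: 0.064
grip_force: 0.0
```

Request:
play_rows --pt "0 0 -40 0 0 0 -0.5" --pt "0 0 -40 0 0 0 -0.5" --pt "0 -30 -10 0 0 0 -0.5" --pt "0 -40 0 0 0 0 -0.5" --pt "0 -45 0 0 0 0 -0.5" --pt "0 -45 0 0 0 0 -0.5" --pt "0 -45 0 0 0 0 -0.5" --pt "0 -45 0 0 0 0 -0.5"

```text
time_s: 13.4
ee_pos: [0.4521, -0.1305, 0.2315]
eef_rot: [[0.979, 0.204, 0.001], [0.204, -0.979, -0.0], [0.001, 0.0, -1.0]]
ft_force: [1.6, 0.5, 0.7]
grip_width: 0.0639
grip_force: 0.0
```

```bash
python3 - <<'E'
from h import *
go(420,235,4.1,260)
E
```

```text
t 13.4 at [ 452.1 -130.5  231.5] yaw 11.8 turn tool z 7.69 shift [  -5.9 -366.9  -28.5] tilt [ 0.0006 -0.0002]
```

Request:
play_rows --pt "0 0 0 0 0 7.7 -0.5" --pt "-3 -45 -5 0 0 0 -0.5" --pt "-3 -45 -5 0 0 0 -0.5" --pt "-3 -45 -5 0 0 0 -0.5" --pt "-3 -45 -5 0 0 0 -0.5" --pt "-3 -45 -5 0 0 0 -0.5" --pt "-3 -45 -5 0 0 0 -0.5" --pt "-3 -45 -5 0 0 0 -0.5"

```text
time_s: 14.2
ee_pos: [0.4121, 0.1424, 0.2673]
eef_rot: [[0.992, 0.126, -0.004], [0.126, -0.992, 0.031], [0.0, -0.031, -1.0]]
ft_force: [-0.1, -1.0, -0.4]
grip_width: 0.0642
grip_force: 0.0
```

Request:
play_rows --pt "-3 -45 0 0 0 0 -0.5" --pt "-3 -45 0 0 0 0 -0.5" --pt "0 0 0 0 0 0 -0.5" --pt "0 0 0 0 0 0 -0.5"

```text
time_s: 14.6
ee_pos: [0.4033, 0.1769, 0.2705]
eef_rot: [[0.983, 0.182, -0.013], [0.182, -0.981, 0.068], [-0.001, -0.069, -0.998]]
ft_force: [0.2, -0.0, -1.3]
grip_width: 0.0642
grip_force: 0.0
```

```bash
python3 - <<'E'
from m import *
go(400,275,4.1,260);c,p,d=look('wrist','w4')
for r in corners('wrist',c,p): print(r)
H,S,V=masks(p)
E
```

```text
t 14.6 at [403.3 176.9 270.5] yaw 10.5 turn tool z 6.4 shift [  3.7 -98.1  10.5] tilt [-0.0132  0.0676]
('gold', 394.2, 273.1, 77.0, 877, 44, 45)
('gold', 479.7, 262.8, 123.5, 878, 44, 44)
('gold', 567.3, 261.2, -175.7, 849, 44, 45)
('silver', 466.2, 354.3, -28.6, 806, 43, 44)
('silver', 558.6, 343.2, -38.0, 824, 44, 44)
```

View pics/w4.png

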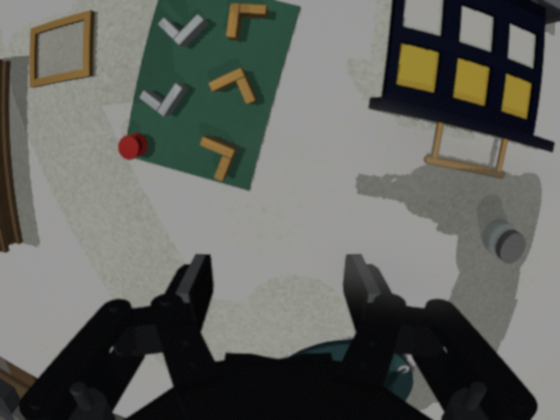

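Request:
play_rows --pt "0 0 0 0 0 -8.5 0.3" --pt "0 0 0 0 0 -8.5 0.3" --pt "0 0 0 0 0 -8.5 0.3" --pt "0 0 0 0 0 -8.5 0.3" --pt "0 0 0 0 0 -8.5 0.3" --pt "0 0 0 0 0 -8.5 0.3" --pt "0 0 0 0 0 -8.5 0.3" --pt "0 0 0 0 0 -8.5 0.3"

```text
time_s: 15.45
ee_pos: [0.4035, 0.1763, 0.2704]
eef_rot: [[0.195, 0.981, -0.013], [0.979, -0.194, 0.068], [0.064, -0.026, -0.998]]
ft_force: [-0.6, -0.4, 0.2]
grip_width: 0.0296
grip_force: 0.0
```

Request:
play_rows --pt "0 0 0 0 0 -8.5 0.3" --pt "0 0 0 0 0 -8.5 0.3" --pt "0 0 0 0 0 -8.5 0.3" --pt "0 0 0 0 0 -8.5 0.3" --pt "0 0 0 0 0 -8.5 0.3" --pt "0 0 0 0 0 -8.5 0.3" --pt "0 0 0 0 0 -8.5 0.3" --pt "0 0 0 0 0 -8.5 0.3"

```text
time_s: 16.25
ee_pos: [0.4035, 0.1763, 0.2704]
eef_rot: [[-0.836, 0.548, -0.013], [0.546, 0.835, 0.068], [0.048, 0.049, -0.998]]
ft_force: [-0.6, 0.3, -0.4]
grip_width: 0.0301
grip_force: 0.0
```

Request:
play_rows --pt "0 0 0 0 0 -8.5 0.3" --pt "0 0 0 0 0 -8.5 0.3" --pt "0 0 0 0 0 -8.5 0.3" --pt "0 0 0 0 0 -8.5 0.3" --pt "0 0 0 0 0 -4.5 0.3" --pt "0 0 0 0 0 0 0.3"

```text
time_s: 16.85
ee_pos: [0.4035, 0.1764, 0.2704]
eef_rot: [[-0.996, -0.087, -0.013], [-0.087, 0.994, 0.068], [0.008, 0.069, -0.998]]
ft_force: [-0.3, -1.0, 0.9]
grip_width: 0.0299
grip_force: 0.0
```

```bash
cat > pick.py <<'E'
from m import *
CAB=4.1; rot=lambda a:np.array([[np.cos(a),-np.sin(a)],[np.sin(a),np.cos(a)]])
PK=dict(g0=(556.,52.),g1=(561.4,-23.8),g2=(566.8,-99.6),s0=(627.8,57.1),s1=(633.2,-18.7),s2=(638.6,-94.5))
LOC=dict(X=np.array([8.,-16.]),Y=np.array([-16.,8.]))
def plan(cx,cy,yaw,toolyaw,pocket=None):
    """grip point & place point; toolyaw = approx wanted, snapped to the piece"""
    k=round((toolyaw-yaw)/90); t=yaw+90*k; leg='X' if k%2==0 else 'Y'
    g=np.array([cx,cy])+rot(np.radians(yaw))@LOC[leg]
    fy=yaw+184.1-t
    pl=np.array(PK[pocket])+rot(np.radians(fy))@LOC[leg] if pocket else None
    return leg,g.round(1),round(t%360,1),None if pl is None else pl.round(1)
def fixtilt():
    R=np.array(get_obs()['eef_rot']); v=np.cross(R[:,2],[0,0,-1]); print('tilt fix (tool axes, deg)',np.degrees(R.T@v).round(2))
E
python3 - <<'E'
from pick import *
for n,a in dict(G1=(567.3,261.2,184.3,184,'g0'),G2=(479.7,262.8,123.5,213,'g1'),G3=(394.2,273.1,77,167,'g2'),S1=(466.2,354.3,-28.6,151,'s1'),S2=(558.6,343.2,-38,142,'s0')).items(): print(n,plan(*a))
fixtilt();print(get_obs()['q'].round(2));g=plan(567.3,261.2,184.3,184)[1];go(g[0],g[1],184.3,180)
E
```

```text
G1 ('X', array([558.1, 276.6]), 184.3, array([546.9,  67.4]))
G2 ('Y', array([481.9, 245. ]), 213.5, array([554.6, -40.3]))
G3 ('Y', array([382.8, 259.3]), 167, array([ 560. , -116.1]))
S1 ('X', array([465.6, 336.4]), 151.4, array([642.3, -34.1]))
S2 ('X', array([555.1, 325.7]), 142, array([636.9,  41.7]))
tilt fix (tool axes, deg) [ 3.93 -0.43  0.  ]
[ 0.18  0.1  -0.15  1.32  0.07  0.09]
t 16.9 at [403.5 176.4 270.4] yaw -175.0 turn tool z 0.7 shift [-161.7   88.3   90.4] tilt [-0.0135  0.0677]
```

Request:
play_rows --pt "0 0 0 3.9 -0.4 0.7 0.3" --pt "-27 15 5 0 0 0 0.3" --pt "-27 15 15 0 0 0 0.3" --pt "-27 15 20 0 0 0 0.3" --pt "-27 15 20 0 0 0 0.3" --pt "-27 15 15 0 0 0 0.3" --pt "-27 13 15 0 0 0 0.3" --pt "0 0 0 0 0 0 0.3"

```text
time_s: 17.65
ee_pos: [0.5599, 0.2775, 0.1772]
eef_rot: [[-0.997, -0.072, -0.004], [-0.072, 0.997, -0.0], [0.004, 0.0, -1.0]]
ft_force: [-0.7, -2.1, -0.7]
grip_width: 0.0302
grip_force: 0.0
```

```bash
python3 - <<'E'
from pick import *
c,p,d=look('wrist','w5')
for r in corners('wrist',c,p): print(r)
fixtilt();g=plan(567.3,261.2,184.3,184)[1];go(g[0],g[1],184.3,15.5)
E
```

```text
('gold', 567.3, 264.5, -177.3, 999, 47, 43)
('gold', 481.2, 265.7, 123.6, 891, 44, 44)
('gold', 473.4, -25.5, -87.0, 803, 54, 57)
('silver', 560.7, 346.7, -36.2, 928, 45, 45)
('silver', 467.8, 357.5, -27.4, 912, 45, 45)
tilt fix (tool axes, deg) [ 0.01 -0.2   0.  ]
t 17.7 at [558.7 276.9 178.5] yaw -175.9 turn tool z -0.17 shift [  0.7  -0.3 163. ] tilt [-0.0035 -0.0001]
```

View pics/w5.png

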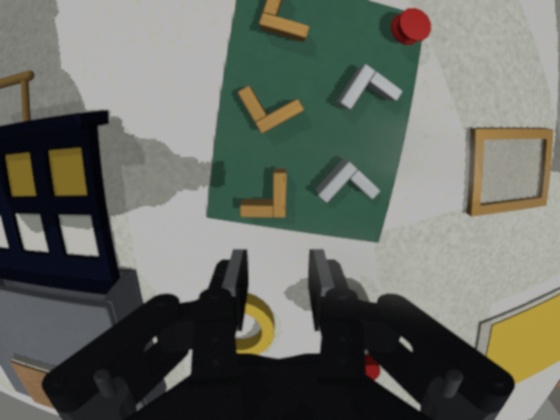

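Request:
play_rows --pt "0.7 1.3 20 0 -0.2 -0.2 0.3" --pt "0 0 30 0 0 0 0.3" --pt "0 0 35 0 0 0 0.3" --pt "0 0 35 0 0 0 0.3" --pt "0 0 25 0 0 0 0.3" --pt "0 0 12 0 0 0 0.3" --pt "0 0 6 0 0 0 0.3" --pt "0 0 0 0 0 0 0.3"

```text
time_s: 18.5
ee_pos: [0.5578, 0.2783, 0.0179]
eef_rot: [[-0.997, -0.078, 0.003], [-0.078, 0.997, 0.001], [-0.003, 0.001, -1.0]]
ft_force: [0.5, -0.3, 0.2]
grip_width: 0.03
grip_force: 0.0
```

Request:
play_rows --pt "0 0 0 0 0 0 1" --pt "0 0 0 0 0 0 1" --pt "0 0 0 0 0 0 1" --pt "0 0 0 0 0 0 1" --newtons 40

```text
time_s: 18.9
ee_pos: [0.5584, 0.2787, 0.0188]
eef_rot: [[-0.997, -0.078, 0.004], [-0.078, 0.997, 0.002], [-0.005, 0.001, -1.0]]
ft_force: [-1.0, -1.3, 7.7]
grip_width: 0.0108
grip_force: 40.0
```

Request:
play_rows --pt "0 0 -10 0 0 0 1" --pt "0 0 -25 0 0 0 1" --pt "0 0 -35 0 0 0 1" --pt "0 0 -40 0 0 0 1" --pt "0 0 -25 0 0 0 1" --pt "0 0 -10 0 0 0 1"

```text
time_s: 19.5
ee_pos: [0.5582, 0.2788, 0.166]
eef_rot: [[-0.997, -0.079, 0.007], [-0.079, 0.997, 0.003], [-0.007, 0.002, -1.0]]
ft_force: [0.4, -0.0, -0.2]
grip_width: 0.0105
grip_force: 39.1
```

```bash
python3 - <<'E'
from pick import *
P=plan(567.3,263,184.3,184,'g2');print(P);fixtilt();go(*P[3],184.1,120)
c,p,d=look('wrist','w6')
E
```

```text
('X', array([558.1, 278.4]), 184.3, array([557.7, -84.2]))
tilt fix (tool axes, deg) [0.13 0.39 0.  ]
t 19.5 at [558.2 278.8 166. ] yaw -175.5 turn tool z 0.41 shift [  26.5 -362.    46. ] tilt [0.0066 0.0028]
```

View pics/w6.png

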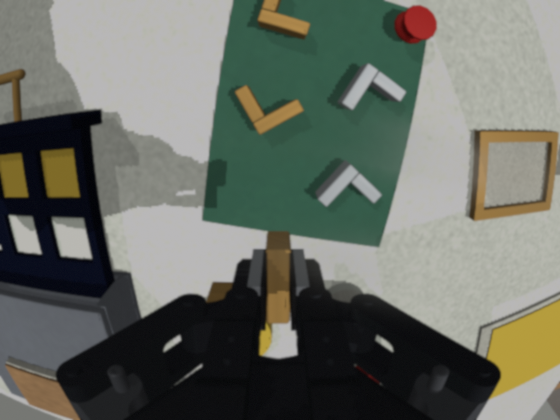

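Request:
play_rows --pt "2 -25 0 0.1 0.4 0.4 1" --pt "3 -42 5 0 0 0 1" --pt "3 -45 5 0 0 0 1" --pt "3 -45 5 0 0 0 1" --pt "3 -45 5 0 0 0 1" --pt "3 -45 5 0 0 0 1" --pt "3 -45 5 0 0 0 1" --pt "3 -45 5 0 0 0 1"

```text
time_s: 20.35
ee_pos: [0.5576, -0.0611, 0.1264]
eef_rot: [[-0.997, -0.072, -0.006], [-0.072, 0.997, -0.001], [0.006, -0.0, -1.0]]
ft_force: [0.8, 0.2, -0.4]
grip_width: 0.0106
grip_force: 39.1
```

Request:
play_rows --pt "3 -25 10 0 0 0 1" --pt "0 0 0 0 0 0 1" --pt "0 0 0 0 0 0 1"

```text
time_s: 20.65
ee_pos: [0.5566, -0.0847, 0.1167]
eef_rot: [[-0.998, -0.07, -0.006], [-0.07, 0.998, -0.0], [0.006, 0.0, -1.0]]
ft_force: [0.7, 0.2, -0.2]
grip_width: 0.0106
grip_force: 39.2
```

```bash
python3 - <<'E'
from pick import *
fixtilt();go(557.7,-84.2,184.1,43);c,p,d=look('wrist','w7')
H,S,V=masks(p)
for n,m,z in[('yellow',(H>20)&(H<32)&(S>150)&(V>100),.026),('white',(S<60)&(V>120),.026)]:
    for r in rect('wrist',c,m,z): 
        if 30<min(r[2])<max(r[2])<70:print(n,r)
E
```

```text
tilt fix (tool axes, deg) [ 0.01 -0.36  0.  ]
t 20.6 at [556.6 -84.7 116.7] yaw -176.0 turn tool z -0.07 shift [-1.2  0.4 73.7] tilt [-0.0063 -0.0003]
yellow ((415, 191, 55, 57), [557.4, 54.5], [50.1, 48.2], 3.9)
yellow ((324, 190, 66, 61), [562.8, -22.8], [50.0, 51.1], 4.2)
yellow ((224, 189, 69, 62), [567.7, -99.5], [50.0, 52.5], 4.9)
white ((402, 270, 53, 45), [630.0, 59.1], [48.3, 48.6], 4.1)
```

View pics/w7.png

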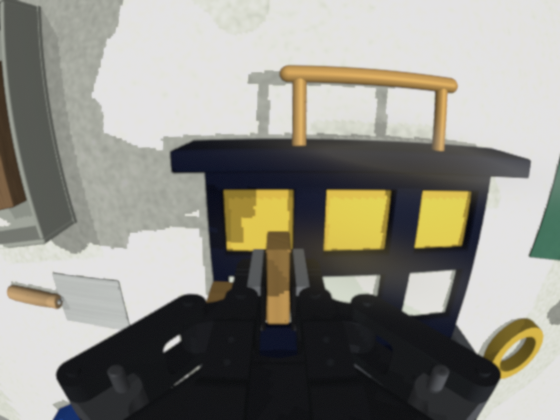

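Request:
play_rows --pt "-1.2 0.4 15 0 -0.4 0 1" --pt "0 0 20 0 0 0 1" --pt "0 0 18 0 0 0 1" --pt "0 0 12 0 0 0 1" --pt "0 0 6 0 0 0 1" --pt "0 0 4 0 0 0 1" --pt "0 0 0 0 0 0 1" --pt "0 0 0 0 0 0 1"

```text
time_s: 21.5
ee_pos: [0.5589, -0.0842, 0.0432]
eef_rot: [[-0.997, -0.072, 0.003], [-0.072, 0.997, -0.001], [-0.003, -0.001, -1.0]]
ft_force: [0.1, 0.1, -1.5]
grip_width: 0.0107
grip_force: 39.2
```

```bash
python3 - <<'E'
from pick import *
fixtilt();go(557.7,-84.2,184.1,42)
E
```

```text
tilt fix (tool axes, deg) [-0.06  0.18  0.  ]
t 21.5 at [558.9 -84.2  43.2] yaw -175.9 turn tool z 0.01 shift [1.2 0.1 1.2] tilt [ 0.0033 -0.0008]
```

Request:
play_rows --pt "1 0 1.2 0 0.2 0 1" --pt "0 0 0 0 0 0 1" --pt "0 0 0 0 0 0 0.45" --pt "0 0 0 0 0 0 0.45" --pt "0 0 -8 0 0 0 0.45" --pt "0 0 -25 0 0 0 0.45" --pt "0 0 -40 0 0 0 0.45" --pt "0 0 -40 0 0 0 0.45"

```text
time_s: 22.3
ee_pos: [0.5572, -0.084, 0.1562]
eef_rot: [[-0.997, -0.072, -0.002], [-0.072, 0.997, -0.001], [0.002, -0.001, -1.0]]
ft_force: [0.6, -0.7, -0.5]
grip_width: 0.0236
grip_force: 0.0
```

Request:
play_rows --pt "0 0 -20 0 0 0 0.3" --pt "0 0 0 0 0 0 0.3" --pt "0 0 0 0 0 0 0.3"

```text
time_s: 22.6
ee_pos: [0.5576, -0.0842, 0.1746]
eef_rot: [[-0.997, -0.072, -0.0], [-0.072, 0.997, -0.001], [0.001, -0.001, -1.0]]
ft_force: [0.1, 0.1, -0.4]
grip_width: 0.0299
grip_force: 0.0
```

```bash
python3 - <<'E'
from pick import *
c,p,d=look('wrist','w8');fixtilt();P=plan(480.5,264.3,123.5,213,'g0');print(P);go(*P[1],P[2],170)
for r in corners('wrist',c,p,.050): print(r)
cv2.imwrite('pics/w8c.png',cv2.resize(p[150:330,150:520,::-1],None,fx=1.6,fy=1.6))
E
```

```text
tilt fix (tool axes, deg) [-0.03 -0.1   0.  ]
('Y', array([482.7, 246.5]), 213.5, array([549.2,  35.5]))
t 22.6 at [557.3 -84.1 173.9] yaw -175.9 turn tool z -29.4 shift [-120.3  316.8    3.9] tilt [-0.0018 -0.0006]
('silver', 623.2, -22.8, -85.9, 1174, 46, 48)
```

View pics/w8c.png

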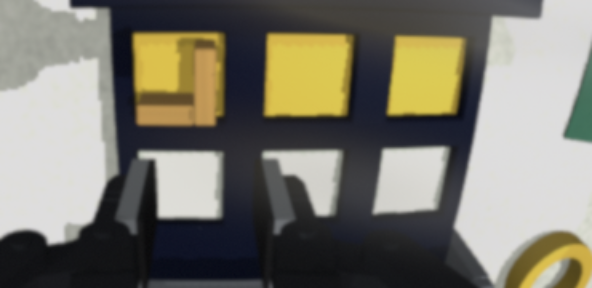

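Request:
play_rows --pt "0 0 0 0 0 -7.35 0.3" --pt "0 0 0 0 0 -7.35 0.3" --pt "0 0 0 0 0 -7.35 0.3" --pt "0 0 0 0 0 -7.35 0.3" --pt "-15 40 0 0 0 0 0.3" --pt "-15 40 0 0 0 0 0.3" --pt "-15 40 0 0 0 0 0.3" --pt "-15 40 0 0 0 0 0.3"

```text
time_s: 23.45
ee_pos: [0.5181, 0.0838, 0.1732]
eef_rot: [[-0.834, -0.552, -0.003], [-0.552, 0.834, -0.001], [0.003, 0.001, -1.0]]
ft_force: [0.3, 0.1, -0.2]
grip_width: 0.0299
grip_force: 0.0
```

Request:
play_rows --pt "-15 40 0 0 0 0 0.3" --pt "-15 40 0 0 0 0 0.3" --pt "-15 40 0 0 0 0 0.3" --pt "-15 37 0 0 0 0 0.3" --pt "0 0 0 0 0 0 0.3" --pt "0 0 0 0 0 0 0.3"

```text
time_s: 24.05
ee_pos: [0.4819, 0.2468, 0.1732]
eef_rot: [[-0.833, -0.554, -0.003], [-0.554, 0.833, -0.002], [0.003, 0.0, -1.0]]
ft_force: [0.9, 0.1, 0.3]
grip_width: 0.0298
grip_force: 0.0
```

```bash
python3 - <<'E'
from pick import *
c,p,d=look('wrist','w9');fixtilt()
R=corners('wrist',c,p)
for r in R: print(r)
g=[r for r in R if r[0]=='gold' and abs(r[1]-480)<60 and abs(r[2]-264)<40]
if g: P=plan(g[0][1],g[0][2],g[0][3],213,'g0');print(P);go(*P[1],P[2],13.5)
E
```

```text
tilt fix (tool axes, deg) [ 0.   -0.17  0.  ]
('gold', 479.1, 264.8, 123.5, 1044, 46, 44)
('gold', 394.8, 275.1, 76.7, 935, 46, 44)
('silver', 467.1, 357.8, -27.2, 938, 46, 45)
('Y', array([481.3, 247. ]), 213.5, array([549.2,  35.5]))
t 24.1 at [482.3 246.1 173.5] yaw -146.5 turn tool z 0.03 shift [  0.3   1.3 160. ] tilt [-0.0025 -0.0015]
```

Request:
play_rows --pt "0 0.6 20 0 -0.2 0 0.3" --pt "0 0 30 0 0 0 0.3" --pt "0 0 35 0 0 0 0.3" --pt "0 0 35 0 0 0 0.3" --pt "0 0 22 0 0 0 0.3" --pt "0 0 12 0 0 0 0.3" --pt "0 0 6 0 0 0 0.3" --pt "0 0 0 0 0 0 0.3"

```text
time_s: 24.9
ee_pos: [0.4825, 0.246, 0.0137]
eef_rot: [[-0.835, -0.551, 0.001], [-0.551, 0.835, 0.001], [-0.001, 0.0, -1.0]]
ft_force: [0.1, -0.4, 0.3]
grip_width: 0.0301
grip_force: 0.0
```

Request:
play_rows --pt "0 0 0 0 0 0 1" --pt "0 0 0 0 0 0 1" --pt "0 0 0 0 0 0 1" --pt "0 0 0 0 0 0 1"

```text
time_s: 25.3
ee_pos: [0.4832, 0.247, 0.015]
eef_rot: [[-0.834, -0.552, 0.003], [-0.552, 0.834, 0.001], [-0.003, -0.001, -1.0]]
ft_force: [-0.6, -3.2, 7.0]
grip_width: 0.0106
grip_force: 41.2
```

Request:
play_rows --pt "0 0 -10 0 0 0 1" --pt "0 0 -25 0 0 0 1" --pt "0 0 -35 0 0 0 1" --pt "0 0 -40 0 0 0 1" --pt "0 0 -25 0 0 7.35 1" --pt "0 0 0 0 0 7.35 1" --pt "0 0 0 0 0 7.35 1" --pt "0 0 0 0 0 7.35 1"

```text
time_s: 26.1
ee_pos: [0.4823, 0.247, 0.1503]
eef_rot: [[-0.998, -0.066, 0.003], [-0.066, 0.998, 0.002], [-0.003, 0.001, -1.0]]
ft_force: [-0.2, -0.4, -0.3]
grip_width: 0.0106
grip_force: 40.3
```

```bash
python3 - <<'E'
from pick import *
fixtilt();go(549.2,35.5,184.1,120)
E
```

```text
tilt fix (tool axes, deg) [0.08 0.16 0.  ]
t 26.1 at [482.3 247.  150.3] yaw -176.2 turn tool z -0.29 shift [ -51.6 -215.8   30.3] tilt [0.0027 0.0016]
```

Request:
play_rows --pt "-6 -25 0 0 0.2 -0.3 1" --pt "-9 -40 0 0 0 0 1" --pt "-9 -40 5 0 0 0 1" --pt "-9 -40 10 0 0 0 1" --pt "-9 -40 10 0 0 0 1" --pt "-9 -31 5 0 0 0 1" --pt "0 0 0 0 0 0 1" --pt "0 0 0 0 0 0 1"

```text
time_s: 26.9
ee_pos: [0.5496, 0.0351, 0.1195]
eef_rot: [[-0.997, -0.075, -0.002], [-0.076, 0.997, 0.001], [0.001, 0.001, -1.0]]
ft_force: [-0.7, 0.8, -0.7]
grip_width: 0.011
grip_force: 40.2
```

```bash
python3 - <<'E'
from pick import *
fixtilt();go(549.2,35.5,184.1,39)
E
```

```text
tilt fix (tool axes, deg) [ 0.08 -0.09  0.  ]
t 26.9 at [549.6  35.1 119.5] yaw -175.7 turn tool z 0.23 shift [ 0.4  0.4 80.5] tilt [-0.0016  0.0012]
```

Request:
play_rows --pt "0.4 0.4 15 0 -0.1 0.2 1" --pt "0 0 22 0 0 0 1" --pt "0 0 20 0 0 0 1" --pt "0 0 13 0 0 0 1" --pt "0 0 6 0 0 0 1" --pt "0 0 4 0 0 0 1" --pt "0 0 0 0 0 0 1" --pt "0 0 0 0 0 0 1"

```text
time_s: 27.7
ee_pos: [0.5495, 0.0361, 0.0397]
eef_rot: [[-0.997, -0.074, 0.001], [-0.074, 0.997, 0.001], [-0.001, 0.001, -1.0]]
ft_force: [0.3, -0.8, -0.7]
grip_width: 0.0107
grip_force: 40.3
```

Request:
play_rows --pt "0 0 0.5 0 0 0 1" --pt "0 0 0 0 0 0 0.45" --pt "0 0 0 0 0 0 0.45" --pt "0 0 -8 0 0 0 0.45" --pt "0 0 -25 0 0 0 0.45" --pt "0 0 -40 0 0 0 0.45" --pt "0 0 -40 0 0 0 0.45" --pt "0 0 -20 0 0 0 0.3"

```text
time_s: 28.5
ee_pos: [0.55, 0.0357, 0.1755]
eef_rot: [[-0.997, -0.073, 0.004], [-0.073, 0.997, 0.001], [-0.004, 0.0, -1.0]]
ft_force: [0.5, -0.1, -0.4]
grip_width: 0.0302
grip_force: 0.0
```

Request:
play_rows --pt "0 0 0 0 0 8.5 0.3" --pt "0 0 0 0 0 8.6 0.3"

```text
out of range: a turn must lie within [-8.59, 8.59]
```

```bash
python3 - <<'E'
from pick import *
fixtilt();P=plan(394.5,274.3,76.9,167,'g1');print(P);go(*P[1],P[2],170)
E
```

```text
tilt fix (tool axes, deg) [0.02 0.24 0.  ]
('Y', array([383.1, 260.5]), 166.9, array([554.6, -40.3]))
t 28.5 at [550.   35.7 175.5] yaw -175.8 turn tool z 17.3 shift [213.6 181.1   5.5] tilt [0.0042 0.0007]
```

Request:
play_rows --pt "0 0 0 0 0.2 8.5 0.3" --pt "0 0 0 0 0 8.5 0.3" --pt "31 26 0 0 0 0.3 0.3" --pt "31 26 0 0 0 0 0.3" --pt "31 26 0 0 0 0 0.3" --pt "31 26 0 0 0 0 0.3" --pt "31 26 0 0 0 0 0.3" --pt "31 26 0 0 0 0 0.3"

```text
time_s: 29.3
ee_pos: [0.4021, 0.2308, 0.1729]
eef_rot: [[-0.974, 0.227, -0.003], [0.227, 0.974, 0.001], [0.003, 0.001, -1.0]]
ft_force: [0.7, 1.0, 0.2]
grip_width: 0.03
grip_force: 0.0
```

Request:
play_rows --pt "28 25 0 0 0 0 0.3" --pt "0 0 0 0 0 0 0.3" --pt "0 0 0 0 0 0 0.3"

```text
time_s: 29.6
ee_pos: [0.3814, 0.2608, 0.1729]
eef_rot: [[-0.974, 0.225, -0.003], [0.225, 0.974, 0.001], [0.003, 0.001, -1.0]]
ft_force: [-1.1, -0.2, 0.4]
grip_width: 0.0293
grip_force: 0.0
```

```bash
python3 - <<'E'
from pick import *
c,p,d=look('wrist','w10');fixtilt()
R=corners('wrist',c,p)
for r in R: print(r)
g=[r for r in R if r[0]=='gold' and abs(r[1]-394)<60 and abs(r[2]-274)<40]
if g: P=plan(g[0][1],g[0][2],g[0][3],167,'g1')
else: P=plan(394.5,274.3,76.9,167,'g1')
print(P);go(*P[1],P[2],13.5)
E
```

```text
tilt fix (tool axes, deg) [ 0.03 -0.16  0.  ]
('gold', 393.9, 276.5, 76.9, 969, 44, 44)
('silver', 467.5, 357.7, -27.5, 863, 44, 44)
('Y', array([382.5, 262.7]), 166.9, array([554.6, -40.3]))
t 29.6 at [381.9 260.3 172.7] yaw 166.9 turn tool z 0.03 shift [ -0.    2.5 159.2] tilt [-0.0026  0.0011]
```

Request:
play_rows --pt "-0.5 1.8 20 0 -0.2 0 0.3" --pt "0 0 30 0 0 0 0.3" --pt "0 0 35 0 0 0 0.3" --pt "0 0 35 0 0 0 0.3" --pt "0 0 22 0 0 0 0.3" --pt "0 0 12 0 0 0 0.3" --pt "0 0 5 0 0 0 0.3" --pt "0 0 0 0 0 0 0.3"

```text
time_s: 30.45
ee_pos: [0.3829, 0.2614, 0.0131]
eef_rot: [[-0.974, 0.228, -0.0], [0.228, 0.974, -0.0], [0.0, -0.0, -1.0]]
ft_force: [0.4, -0.4, 1.2]
grip_width: 0.0297
grip_force: 0.0
```

Request:
play_rows --pt "0 0 0 0 0 0 1" --pt "0 0 0 0 0 0 1" --pt "0 0 0 0 0 0 1" --pt "0 0 0 0 0 0 1"

```text
time_s: 30.85
ee_pos: [0.3831, 0.2621, 0.0141]
eef_rot: [[-0.974, 0.227, 0.002], [0.227, 0.974, 0.0], [-0.002, 0.001, -1.0]]
ft_force: [0.8, -1.7, 8.4]
grip_width: 0.0111
grip_force: 40.7
```

Request:
play_rows --pt "0 0 -10 0 0 0 1" --pt "0 0 -25 0 0 0 1" --pt "0 0 -35 0 0 0 1" --pt "0 0 -40 0 0 0 1" --pt "0 0 -25 0 0 -8.5 1" --pt "0 0 0 0 0 -8.5 1" --pt "0 0 0 0 0 -0.2 1"

```text
time_s: 31.55
ee_pos: [0.3826, 0.2623, 0.1497]
eef_rot: [[-0.997, -0.074, 0.002], [-0.074, 0.997, 0.001], [-0.002, 0.001, -1.0]]
ft_force: [0.1, -0.3, -0.1]
grip_width: 0.0107
grip_force: 39.7
```

```bash
python3 - <<'E'
from pick import *
fixtilt();go(554.6,-40.3,184.1,120)
E
```

```text
tilt fix (tool axes, deg) [0.06 0.11 0.  ]
t 31.6 at [382.6 262.3 149.7] yaw -175.7 turn tool z 0.16 shift [-149.9 -314.1   29.7] tilt [0.0019 0.0012]
```

Request:
play_rows --pt "-10 -22 0 0 0 0.2 1" --pt "-20 -42 0 0 0 0 1" --pt "-20 -42 0 0 0 0 1" --pt "-20 -42 5 0 0 0 1" --pt "-20 -42 5 0 0 0 1" --pt "-20 -42 5 0 0 0 1" --pt "-20 -42 5 0 0 0 1" --pt "-20 -40 5 0 0 0 1"

```text
time_s: 32.35
ee_pos: [0.5537, -0.0428, 0.1229]
eef_rot: [[-0.998, -0.063, -0.001], [-0.063, 0.998, 0.001], [0.001, 0.001, -1.0]]
ft_force: [0.3, 1.0, 0.3]
grip_width: 0.0107
grip_force: 39.8
```

Request:
play_rows --pt "0 0 5 0 0 0 1" --pt "0 0 0 0 0 0 1" --pt "0 0 0 0 0 0 1"

```text
time_s: 32.65
ee_pos: [0.5527, -0.0402, 0.1182]
eef_rot: [[-0.998, -0.066, -0.001], [-0.066, 0.998, 0.001], [0.001, 0.001, -1.0]]
ft_force: [0.1, 0.9, -1.1]
grip_width: 0.011
grip_force: 39.7
```

```bash
python3 - <<'E'
from pick import *
fixtilt();go(554.6,-40.3,184.1,39)
E
```

```text
tilt fix (tool axes, deg) [ 0.04 -0.06  0.  ]
t 32.6 at [552.7 -40.2 118.2] yaw -176.2 turn tool z -0.3 shift [-1.9 -0.2 79.2] tilt [-0.0011  0.0007]
```

Request:
play_rows --pt "-1.9 -0.2 14 0 0 -0.3 1" --pt "0 0 22 0 0 0 1" --pt "0 0 20 0 0 0 1" --pt "0 0 13 0 0 0 1" --pt "0 0 6 0 0 0 1" --pt "0 0 4 0 0 0 1" --pt "0 0 0 0 0 0 1" --pt "0 0 0 0 0 0 1"

```text
time_s: 33.45
ee_pos: [0.5557, -0.0408, 0.0399]
eef_rot: [[-0.997, -0.073, 0.001], [-0.073, 0.997, 0.0], [-0.001, -0.0, -1.0]]
ft_force: [-1.3, -0.5, -0.9]
grip_width: 0.0106
grip_force: 39.7
```

Request:
play_rows --pt "0 0 1 0 0 0 1" --pt "0 0 0 0 0 0 0.45" --pt "0 0 0 0 0 0 0.45" --pt "0 0 -8 0 0 0 0.45" --pt "0 0 -25 0 0 0 0.45" --pt "0 0 -40 0 0 0 0.45" --pt "0 0 -40 0 0 0 0.45" --pt "0 0 -20 0 0 0 0.3"

```text
time_s: 34.25
ee_pos: [0.5563, -0.0412, 0.1752]
eef_rot: [[-0.997, -0.073, 0.004], [-0.073, 0.997, -0.001], [-0.004, -0.001, -1.0]]
ft_force: [0.6, -0.0, -0.7]
grip_width: 0.0299
grip_force: 0.0
```

Request:
play_rows --pt "0 0 0 0 0 7.9 0.3" --pt "0 0 0 0 0 7.9 0.3" --pt "0 0 0 0 0 7.9 0.3" --pt "0 0 0 0 0 7.9 0.3"

```text
time_s: 34.65
ee_pos: [0.5554, -0.041, 0.172]
eef_rot: [[-0.885, 0.465, 0.001], [0.465, 0.885, 0.0], [-0.001, 0.0, -1.0]]
ft_force: [-0.2, -0.5, -0.8]
grip_width: 0.03
grip_force: 0.0
```

```bash
python3 - <<'E'
from pick import *
fixtilt();P=plan(467.2,357,-27.7,152,'s0');print(P);go(*P[1],P[2],170)
E
```

```text
tilt fix (tool axes, deg) [0.02 0.03 0.  ]
('X', array([466.8, 339.1]), 152.3, array([636.9,  41.7]))
t 34.6 at [555.4 -41.  172. ] yaw 152.3 turn tool z -0.03 shift [255.2 295.4   2. ] tilt [0.0007 0.0001]
```

Request:
play_rows --pt "15 17 0 0 0 0 0.3" --pt "30 35 0 0 0 0 0.3" --pt "30 35 0 0 0 0 0.3" --pt "30 35 0 0 0 0 0.3" --pt "30 35 0 0 0 0 0.3" --pt "30 35 0 0 0 0 0.3" --pt "30 35 0 0 0 0 0.3" --pt "30 35 0 0 0 0 0.3"

```text
time_s: 35.45
ee_pos: [0.4755, 0.2969, 0.1722]
eef_rot: [[-0.888, 0.46, 0.001], [0.46, 0.888, 0.001], [-0.001, 0.001, -1.0]]
ft_force: [-0.1, 1.0, 1.3]
grip_width: 0.0299
grip_force: 0.0
```

Request:
play_rows --pt "30 33 0 0 0 0 0.3" --pt "0 0 0 0 0 0 0.3" --pt "0 0 0 0 0 0 0.3"

```text
time_s: 35.75
ee_pos: [0.4644, 0.3388, 0.1717]
eef_rot: [[-0.889, 0.458, 0.0], [0.458, 0.889, 0.0], [-0.0, 0.0, -1.0]]
ft_force: [0.1, -0.2, 0.8]
grip_width: 0.0298
grip_force: 0.0
```

```bash
python3 - <<'E'
from pick import *
c,p,d=look('wrist','w11');fixtilt()
R=corners('wrist',c,p)
for r in R: print(r)
g=[r for r in R if r[0]=='silver' and abs(r[1]-467)<50 and abs(r[2]-357)<40]
P=plan(*(g[0][1:4] if g else (467.2,357,-27.7)),152,'s0')
print(P);go(*P[1],P[2],13.5)
E
```

```text
tilt fix (tool axes, deg) [0.01 0.01 0.  ]
('silver', 467.9, 357.8, -27.3, 936, 44, 45)
('X', array([467.7, 339.9]), 152.7, array([636.9,  41.7]))
t 35.8 at [464.8 338.  171.7] yaw 152.6 turn tool z -0.07 shift [ -1.7   3.  158.2] tilt [0.0003 0.0001]
```

Request:
play_rows --pt "-1.5 2.5 20 0 0 0 0.3" --pt "0 0 30 0 0 0 0.3" --pt "0 0 35 0 0 0 0.3" --pt "0 0 35 0 0 0 0.3" --pt "0 0 20 0 0 0 0.3" --pt "0 0 12 0 0 0 0.3" --pt "0 0 6 0 0 0 0.3" --pt "0 0 0 0 0 0 0.3"

```text
time_s: 36.6
ee_pos: [0.4676, 0.3393, 0.0135]
eef_rot: [[-0.887, 0.461, 0.0], [0.461, 0.887, 0.0], [-0.0, 0.0, -1.0]]
ft_force: [-0.2, -0.1, 0.8]
grip_width: 0.03
grip_force: 0.0
```

Request:
play_rows --pt "0 0 0 0 0 0 1" --pt "0 0 0 0 0 0 1" --pt "0 0 0 0 0 0 1" --pt "0 0 0 0 0 0 1"

```text
time_s: 37.0
ee_pos: [0.468, 0.34, 0.0145]
eef_rot: [[-0.888, 0.46, 0.002], [0.46, 0.888, 0.001], [-0.001, 0.002, -1.0]]
ft_force: [0.5, -2.4, 7.2]
grip_width: 0.011
grip_force: 40.7
```

Request:
play_rows --pt "0 0 -10 0 0 0 1" --pt "0 0 -25 0 0 0 1" --pt "0 0 -35 0 0 0 1" --pt "0 0 -40 0 0 0 1" --pt "0 0 -25 0 0 -7.9 1" --pt "0 0 0 0 0 -7.9 1" --pt "0 0 0 0 0 -7.9 1" --pt "0 0 0 0 0 -7.7 1"

```text
time_s: 37.8
ee_pos: [0.4672, 0.3399, 0.1496]
eef_rot: [[-0.997, -0.076, 0.001], [-0.076, 0.997, 0.001], [-0.001, 0.001, -1.0]]
ft_force: [-0.0, 0.2, 0.6]
grip_width: 0.011
grip_force: 39.7
```

```bash
python3 - <<'E'
from pick import *
fixtilt();go(636.9,41.7,184.1,130)
E
```

```text
tilt fix (tool axes, deg) [0.05 0.06 0.  ]
t 37.8 at [467.2 339.9 149.6] yaw -175.7 turn tool z 0.24 shift [-147.9 -309.6   19.6] tilt [0.0011 0.0009]
```

Request:
play_rows --pt "-10 -22 0 0 0 0.2 1" --pt "-20 -41 0 0 0 0 1" --pt "-20 -41 0 0 0 0 1" --pt "-20 -41 4 0 0 0 1" --pt "-20 -41 4 0 0 0 1" --pt "-20 -41 4 0 0 0 1" --pt "-20 -41 4 0 0 0 1" --pt "-18 -41 4 0 0 0 1"

```text
time_s: 38.6
ee_pos: [0.6363, 0.0396, 0.1292]
eef_rot: [[-0.998, -0.066, 0.001], [-0.066, 0.998, 0.0], [-0.001, 0.0, -1.0]]
ft_force: [0.3, 1.6, -0.6]
grip_width: 0.0113
grip_force: 39.8
```

Request:
play_rows --pt "0 0 0 0 0 0 1" --pt "0 0 0 0 0 0 1" --pt "0 0 0 0 0 0 1"

```text
time_s: 38.9
ee_pos: [0.6352, 0.0421, 0.1289]
eef_rot: [[-0.998, -0.067, 0.0], [-0.067, 0.998, 0.0], [-0.0, 0.0, -1.0]]
ft_force: [-0.1, -0.1, -1.2]
grip_width: 0.0109
grip_force: 39.8
```

```bash
python3 - <<'E'
from pick import *
fixtilt();go(636.9,41.7,184.1,39)
c,p,d=look('wrist','w12');H,S,V=masks(p)
for n,m,z in[('yellow',(H>20)&(H<32)&(S>150)&(V>100),.026),('white',(S<60)&(V>120),.026)]:
    for r in rect('wrist',c,m,z): 
        if 25<min(r[2])<max(r[2])<70:print(n,r)
E
```

```text
tilt fix (tool axes, deg) [0.03 0.02 0.  ]
t 38.9 at [635.2  42.1 128.9] yaw -176.2 turn tool z -0.26 shift [-1.7 -0.5 89.9] tilt [0.0003 0.0005]
yellow ((84, 77, 53, 65), [566.7, -100.7], [52.3, 48.7], 3.8)
yellow ((165, 69, 67, 69), [561.3, -23.9], [52.8, 51.0], 4.4)
white ((434, 282, 39, 35), [727.0, 228.4], [40.0, 41.9], 88.0)
white ((92, 169, 54, 56), [639.8, -95.6], [49.9, 48.0], 4.1)
white ((171, 165, 64, 62), [634.2, -18.5], [51.3, 50.5], 4.1)
white ((265, 164, 68, 39), [618.5, 56.8], [30.6, 52.3], 4.2)
```

Request:
play_rows --pt "-1.7 -0.5 20 0 0 -0.3 1" --pt "0 0 25 0 0 0 1" --pt "0 0 22 0 0 0 1" --pt "0 0 13 0 0 0 1" --pt "0 0 6 0 0 0 1" --pt "0 0 4 0 0 0 1" --pt "0 0 0 0 0 0 1" --pt "0 0 0 0 0 0 1"

```text
time_s: 39.75
ee_pos: [0.6377, 0.041, 0.0391]
eef_rot: [[-0.997, -0.072, 0.001], [-0.072, 0.997, 0.0], [-0.001, 0.0, -1.0]]
ft_force: [-0.3, 0.1, -1.1]
grip_width: 0.0107
grip_force: 39.8
```

Request:
play_rows --pt "0 0 0.5 0 0 0 1" --pt "0 0 0 0 0 0 0.45" --pt "0 0 0 0 0 0 0.45" --pt "0 0 -8 0 0 0 0.45" --pt "0 0 -25 0 0 0 0.45" --pt "0 0 -40 0 0 0 0.45" --pt "0 0 -40 0 0 0 0.45" --pt "0 0 -20 0 0 0 0.3"

```text
time_s: 40.55
ee_pos: [0.6381, 0.0409, 0.175]
eef_rot: [[-0.997, -0.072, 0.004], [-0.072, 0.997, -0.0], [-0.004, -0.0, -1.0]]
ft_force: [0.8, -0.2, -0.9]
grip_width: 0.0301
grip_force: 0.0
```

Request:
play_rows --pt "0 0 0 0 0 8.2 0.3" --pt "0 0 0 0 0 8.2 0.3" --pt "0 0 0 0 0 8.2 0.3" --pt "0 0 0 0 0 8.2 0.3" --pt "0 0 0 0 0 8.2 0.3" --pt "0 0 0 0 0 0 0.3"

```text
time_s: 41.15
ee_pos: [0.6372, 0.0409, 0.1714]
eef_rot: [[-0.798, 0.602, 0.001], [0.602, 0.798, 0.0], [-0.0, 0.0, -1.0]]
ft_force: [-0.4, -0.4, -0.3]
grip_width: 0.03
grip_force: 0.0
```

```bash
python3 - <<'E'
from pick import *
fixtilt();P=plan(560,345.5,-37,143,'s1');print(P);go(*P[1],P[2],170)
E
```

```text
tilt fix (tool axes, deg) [0.03 0.02 0.  ]
('X', array([556.8, 327.9]), 143, array([642.3, -34.1]))
t 41.1 at [637.2  40.9 171.4] yaw 143.0 turn tool z -0.04 shift [237.  180.8   1.4] tilt [0.0005 0.0002]
```

Request:
play_rows --pt "15 12 0 0 0 0 0.3" --pt "34 26 0 0 0 0 0.3" --pt "34 26 0 0 0 0 0.3" --pt "34 26 0 0 0 0 0.3" --pt "34 26 0 0 0 0 0.3" --pt "34 26 0 0 0 0 0.3" --pt "34 26 0 0 0 0 0.3" --pt "18 13 0 0 0 0 0.3"

```text
time_s: 41.95
ee_pos: [0.5544, 0.3316, 0.1711]
eef_rot: [[-0.804, 0.595, 0.0], [0.595, 0.804, 0.001], [0.001, 0.001, -1.0]]
ft_force: [1.4, -1.0, -0.2]
grip_width: 0.0299
grip_force: 0.0
```

Request:
play_rows --pt "0 0 0 0 0 0 0.3" --pt "0 0 0 0 0 0 0.3" --pt "0 0 0 0 0 0 0.3"

```text
time_s: 42.25
ee_pos: [0.5564, 0.3275, 0.171]
eef_rot: [[-0.8, 0.6, 0.0], [0.6, 0.8, 0.0], [-0.0, 0.0, -1.0]]
ft_force: [0.1, -0.2, -0.0]
grip_width: 0.0298
grip_force: 0.0
```

```bash
python3 - <<'E'
from pick import *
c,p,d=look('wrist','w13');fixtilt()
R=corners('wrist',c,p)
for r in R: print(r)
g=[r for r in R if r[0]=='silver' and abs(r[1]-560)<50 and abs(r[2]-345)<50]
P=plan(*(g[0][1:4] if g else (560,345.5,-37)),143,'s1')
print(P);go(*P[1],P[2],13.5)
E
```

```text
tilt fix (tool axes, deg) [0.01 0.   0.  ]
('gold', 552.4, 49.7, -85.0, 1150, 40, 43)
('silver', 723.3, 242.3, 143.3, 1123, 38, 38)
('silver', 561.3, 346.7, -36.8, 929, 44, 45)
('X', array([558.1, 329.1]), 143.2, array([642.3, -34.1]))
t 42.3 at [556.6 327.2 171. ] yaw 143.1 turn tool z -0.08 shift [-1.000e-01  2.400e+00  1.575e+02] tilt [0.0002 0.0001]
```

Request:
play_rows --pt "0 2 20 0 0 0 0.3" --pt "0 0 30 0 0 0 0.3" --pt "0 0 35 0 0 0 0.3" --pt "0 0 35 0 0 0 0.3" --pt "0 0 20 0 0 0 0.3" --pt "0 0 12 0 0 0 0.3" --pt "0 0 5 0 0 0 0.3" --pt "0 0 0 0 0 0 0.3"

```text
time_s: 43.1
ee_pos: [0.5579, 0.3293, 0.014]
eef_rot: [[-0.8, 0.601, 0.0], [0.601, 0.8, 0.0], [0.0, 0.0, -1.0]]
ft_force: [-0.1, -0.6, 0.1]
grip_width: 0.0294
grip_force: 0.0
```

Request:
play_rows --pt "0 0 0 0 0 0 1" --pt "0 0 0 0 0 0 1" --pt "0 0 0 0 0 0 1" --pt "0 0 0 0 0 0 1"

```text
time_s: 43.5
ee_pos: [0.5583, 0.3298, 0.0151]
eef_rot: [[-0.8, 0.6, 0.002], [0.6, 0.8, 0.001], [-0.001, 0.002, -1.0]]
ft_force: [-1.0, -0.2, 7.5]
grip_width: 0.0107
grip_force: 40.7
```

Request:
play_rows --pt "0 0 -10 0 0 0 1" --pt "0 0 -25 0 0 0 1" --pt "0 0 -35 0 0 0 1" --pt "0 0 -40 0 0 -8.2 1" --pt "0 0 -25 0 0 -8.2 1" --pt "0 0 0 0 0 -8.2 1" --pt "0 0 0 0 0 -8.2 1" --pt "0 0 0 0 0 -8.1 1"

```text
time_s: 44.3
ee_pos: [0.5576, 0.3296, 0.15]
eef_rot: [[-0.997, -0.076, 0.001], [-0.076, 0.997, 0.001], [-0.001, 0.001, -1.0]]
ft_force: [0.2, -0.5, -0.9]
grip_width: 0.0112
grip_force: 39.8
```

```bash
python3 - <<'E'
from pick import *
fixtilt();go(642.3,-34.1,184.1,130)
E
```

```text
tilt fix (tool axes, deg) [0.03 0.06 0.  ]
t 44.3 at [557.6 329.6 150. ] yaw -175.7 turn tool z 0.25 shift [ -58.5 -368.9   20. ] tilt [0.001  0.0007]
```

Request:
play_rows --pt "-3 -22 0 0 0 0.2 1" --pt "-7 -44 0 0 0 0 1" --pt "-7 -44 0 0 0 0 1" --pt "-7 -44 4 0 0 0 1" --pt "-7 -44 4 0 0 0 1" --pt "-7 -44 4 0 0 0 1" --pt "-7 -44 4 0 0 0 1" --pt "-7 -44 4 0 0 0 1"

```text
time_s: 45.1
ee_pos: [0.6316, 0.002, 0.1297]
eef_rot: [[-0.998, -0.066, 0.001], [-0.066, 0.998, 0.0], [-0.001, 0.0, -1.0]]
ft_force: [0.3, 1.1, -0.1]
grip_width: 0.0107
grip_force: 39.8
```

Request:
play_rows --pt "-6.5 -39 0 0 0 0 1" --pt "0 0 0 0 0 0 1" --pt "0 0 0 0 0 0 1"

```text
time_s: 45.4
ee_pos: [0.6405, -0.0354, 0.1293]
eef_rot: [[-0.998, -0.065, 0.0], [-0.065, 0.998, 0.0], [-0.0, 0.0, -1.0]]
ft_force: [0.1, 0.8, -0.8]
grip_width: 0.011
grip_force: 39.8
```

```bash
python3 - <<'E'
from pick import *
fixtilt();go(642.3,-34.1,184.1,39)
E
```

```text
tilt fix (tool axes, deg) [0.02 0.03 0.  ]
t 45.4 at [640.5 -35.4 129.3] yaw -176.3 turn tool z -0.38 shift [-1.9  1.1 90.3] tilt [0.0004 0.0005]
```

Request:
play_rows --pt "-1.9 1.1 20 0 0 -0.3 1" --pt "0 0 25 0 0 0 1" --pt "0 0 22 0 0 0 1" --pt "0 0 13 0 0 0 1" --pt "0 0 6 0 0 0 1" --pt "0 0 4 0 0 0 1" --pt "0 0 0 0 0 0 1" --pt "0 0 0 0 0 0 1"

```text
time_s: 46.2
ee_pos: [0.6427, -0.0335, 0.0396]
eef_rot: [[-0.997, -0.072, 0.001], [-0.072, 0.997, 0.0], [-0.001, -0.0, -1.0]]
ft_force: [-0.3, 0.2, 0.1]
grip_width: 0.0105
grip_force: 39.8
```

Request:
play_rows --pt "0 0 0.5 0 0 0 1" --pt "0 0 0 0 0 0 0.45" --pt "0 0 0 0 0 0 0.45" --pt "0 0 -8 0 0 0 0.45" --pt "0 0 -25 0 0 0 0.45" --pt "0 0 -40 0 0 0 0.45" --pt "0 0 -40 0 0 0 0.45" --pt "0 0 -40 0 0 0 0.3"

```text
time_s: 47.0
ee_pos: [0.642, -0.0335, 0.1937]
eef_rot: [[-0.997, -0.071, 0.001], [-0.071, 0.997, 0.0], [-0.001, 0.0, -1.0]]
ft_force: [1.4, -0.2, -0.7]
grip_width: 0.0296
grip_force: 0.0
```

Request:
play_rows --pt "-20 0 -30 0 0 0 0" --pt "-30 0 0 0 0 0 0" --pt "0 0 0 0 0 0 0" --pt "0 0 0 0 0 0 0"

```text
time_s: 47.4
ee_pos: [0.6922, -0.0299, 0.2211]
eef_rot: [[-0.997, -0.072, -0.0], [-0.072, 0.997, 0.0], [0.0, 0.0, -1.0]]
ft_force: [-0.9, 0.5, -0.0]
grip_width: 0.0426
grip_force: 0.0
```

```bash
python3 - <<'E'
from pick import *
c,p,d=look('wrist','w14');go(454,-31,184.1,200)
# heights at pieces from depth
f=210/np.tan(np.radians(c['fov_y'])/2)
v,u=np.mgrid[0:420,0:560]; r=ray('wrist',c,np.c_[u.ravel(),v.ravel()]); cz=-(r@np.array(c['rotation'])[:,2]); P=np.array(c['xyz'])+r*(d.ravel()/cz)[:,None]
for n,q in PK.items():
    s=P[(abs(P[:,0]*1000-q[0])<30)&(abs(P[:,1]*1000-q[1])<30)&(d.ravel()>0)]
    t=s[s[:,2]>.044]*1000
    print(n,len(t),t.min(0).round(1) if len(t) else '',t.max(0).round(1) if len(t) else '',(np.median(t[:,2]).round(1)) if len(t) else '')
E
```

```text
t 47.5 at [691.7 -29.9 221.2] yaw -175.9 turn tool z 0.01 shift [237.2  15.9  21.2] tilt [-0.0006  0.0003]
g0 930 [535.   28.4  44.1] [579.7  74.8  51.6] 49.1
g1 970 [541.5 -48.3  45.7] [585.5  -1.8  51.3] 49.2
g2 962 [ 545.5 -120.8   44. ] [591.3 -76.7  51.8] 49.2
s0 921 [605.   32.8  44.3] [651.   76.5  51.4] 49.1
s1 964 [606.5 -42.5  46.4] [6.526e+02 2.000e-01 5.130e+01] 49.1
s2 0
```

View pics/w14.png

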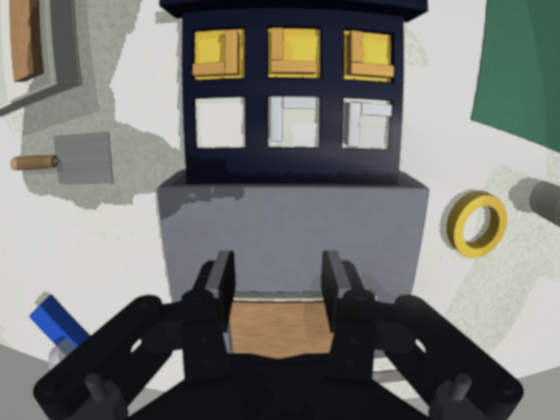

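Request:
play_rows --pt "0 0 0 0 0 8.5 0" --pt "0 0 0 0 0 8.5 0" --pt "0 0 0 0 0 8.5 0" --pt "0 0 0 0 0 8.5 0" --pt "0 0 0 0 0 8.5 0" --pt "0 0 0 0 0 8.5 0" --pt "0 0 0 0 0 8.5 0" --pt "0 0 0 0 0 8.5 0"

```text
time_s: 48.25
ee_pos: [0.6912, -0.03, 0.2216]
eef_rot: [[-0.434, 0.901, -0.0], [0.901, 0.434, 0.0], [0.0, -0.0, -1.0]]
ft_force: [0.6, -0.1, 0.6]
grip_width: 0.0426
grip_force: 0.0
```

Request:
play_rows --pt "0 0 0 0 0 8.5 0" --pt "0 0 0 0 0 8.5 0" --pt "0 0 0 0 0 5 0" --pt "0 -36 0 0 0 0 0" --pt "0 -45 0 0 0 0 0" --pt "0 -45 0 0 0 0 0" --pt "0 -45 0 0 0 0 0" --pt "0 -45 0 0 0 0 0"

```text
time_s: 49.05
ee_pos: [0.4737, -0.0451, 0.2212]
eef_rot: [[-0.072, 0.997, 0.0], [0.997, 0.072, 0.0], [0.0, 0.0, -1.0]]
ft_force: [0.0, -0.9, 0.8]
grip_width: 0.0431
grip_force: 0.0
```

Request:
play_rows --pt "0 -20 0 0 0 0 0" --pt "0 0 0 0 0 0 0" --pt "0 0 0 0 0 0 0"

```text
time_s: 49.35
ee_pos: [0.4563, -0.0468, 0.2217]
eef_rot: [[-0.071, 0.997, 0.001], [0.997, 0.071, -0.0], [-0.0, 0.001, -1.0]]
ft_force: [0.3, -0.5, -0.2]
grip_width: 0.0424
grip_force: 0.0
```

```bash
python3 - <<'E'
from pick import *
c,p,d=look('wrist','w15');fixtilt();go(455.5,-31.5,94.1,37)
H,S,V=masks(p);m=(H>9)&(H<30)&(S>110)&(V>60)
u=project('wrist',c,[[.4557,-.031,.058]])[0];print(u)
for r in rect('wrist',c,m,.0575,200): print(r)
E
```

```text
tilt fix (tool axes, deg) [ 0.05 -0.    0.  ]
t 49.4 at [456.9 -46.8 221.5] yaw 94.1 turn tool z -0.01 shift [ 15.4  -0.3 184.5] tilt [0.0008 0.0001]
[278.23471417 166.97781821]
((348, 208, 50, 45), [559.9, -91.0], [53.0, 51.0], 3.8)
((353, 138, 51, 52), [554.4, -20.0], [52.3, 51.2], 4.5)
((274, 106, 54, 118), [476.4, -29.3], [49.8, 115.8], 3.9)
((356, 66, 52, 53), [549.3, 50.6], [51.9, 48.5], 3.9)
((491, 0, 45, 14), [710.2, 185.0], [75.9, 16.2], 19.9)
```

Request:
play_rows --pt "15 0 20 0 0 0 0" --pt "0 0 30 0 0 0 0" --pt "0 0 35 0 0 0 0" --pt "0 0 35 0 0 0 0" --pt "0 0 30 0 0 0 0" --pt "0 0 20 0 0 0 0" --pt "0 0 10 0 0 0 0" --pt "0 0 4 0 0 0 0"

```text
time_s: 50.2
ee_pos: [0.4558, -0.0317, 0.0364]
eef_rot: [[-0.072, 0.997, -0.001], [0.997, 0.072, 0.001], [0.001, -0.001, -1.0]]
ft_force: [1.1, -0.4, 0.8]
grip_width: 0.0425
grip_force: 0.0
```

Request:
play_rows --pt "0 0 0 0 0 0 1" --pt "0 0 0 0 0 0 1" --pt "0 0 0 0 0 0 1" --pt "0 0 0 0 0 0 1" --pt "0 0 0 0 0 0 1"

```text
time_s: 50.7
ee_pos: [0.4564, -0.032, 0.0381]
eef_rot: [[-0.072, 0.997, 0.002], [0.997, 0.072, -0.0], [-0.0, 0.002, -1.0]]
ft_force: [0.1, 0.4, 7.9]
grip_width: 0.0097
grip_force: 39.4
```

Request:
play_rows --pt "0 6 0 0 0 0 1" --pt "0 12 0 0 0 0 1" --pt "0 15 0 0 0 0 1" --pt "0 15 0 0 0 0 1" --pt "0 15 0 0 0 0 1" --pt "0 15 0 0 0 0 1" --pt "0 15 0 0 0 0 1" --pt "0 15 0 0 0 0 1"

```text
time_s: 51.5
ee_pos: [0.5643, -0.0243, 0.0381]
eef_rot: [[-0.071, 0.997, 0.001], [0.997, 0.071, -0.0], [-0.001, 0.001, -1.0]]
ft_force: [-2.3, -2.2, 8.5]
grip_width: 0.0095
grip_force: 39.5
```

Request:
play_rows --pt "0 15 0 0 0 0 1" --pt "0 14 0 0 0 0 1" --pt "0 12 0 0 0 0 1" --pt "0 8 0 0 0 0 1" --pt "0 5 0 0 0 0 1" --pt "0 3 0 0 0 0 1" --pt "0 2 0 0 0 0 1" --pt "0 0 0 0 0 0 1"

```text
time_s: 52.3
ee_pos: [0.6231, -0.0201, 0.0381]
eef_rot: [[-0.071, 0.997, 0.002], [0.997, 0.071, -0.0], [-0.0, 0.002, -1.0]]
ft_force: [1.9, -1.0, 3.5]
grip_width: 0.0096
grip_force: 39.3
```

Request:
play_rows --pt "0 2 0 0 0 0 1" --pt "0 2 0 0 0 0 1" --pt "0 1 0 0 0 0 1" --pt "0 0 0 0 0 0 1"

```text
time_s: 52.7
ee_pos: [0.6275, -0.0198, 0.0381]
eef_rot: [[-0.071, 0.997, 0.001], [0.997, 0.071, -0.0], [-0.001, 0.001, -1.0]]
ft_force: [-1.7, -1.8, 7.6]
grip_width: 0.0093
grip_force: 39.6
```

Request:
play_rows --pt "0 1 0 0 0 0 1" --pt "0 1 0 0 0 0 1" --pt "0 0 0 0 0 0 1"

```text
time_s: 53.0
ee_pos: [0.6276, -0.0198, 0.038]
eef_rot: [[-0.071, 0.997, -0.003], [0.997, 0.071, -0.001], [-0.001, -0.003, -1.0]]
ft_force: [-13.3, -2.9, 16.7]
grip_width: 0.0095
grip_force: 40.6
```

Request:
play_rows --pt "0 0.5 0 0 0 0 1" --pt "0 0 0 0 0 0 1" --pt "0 0 0 0 0 0 0" --pt "0 0 0 0 0 0 0" --pt "0 0 0 0 0 0 0" --pt "0 0 -15 0 0 0 0" --pt "0 0 -35 0 0 0 0" --pt "0 0 -40 0 0 0 0"

```text
time_s: 53.8
ee_pos: [0.6291, -0.0192, 0.1274]
eef_rot: [[-0.072, 0.997, -0.002], [0.997, 0.072, 0.001], [0.001, -0.002, -1.0]]
ft_force: [1.1, 0.7, 0.7]
grip_width: 0.0425
grip_force: 0.0
```

Request:
play_rows --pt "0 0 -40 0 0 0 0" --pt "0 0 -35 0 0 0 0" --pt "0 -40 0 0 0 0 0" --pt "0 -45 0 0 0 0 0" --pt "0 -45 0 0 0 0 0" --pt "0 0 0 0 0 0 0" --pt "0 0 0 0 0 0 0"

```text
time_s: 54.5
ee_pos: [0.4999, -0.0287, 0.2028]
eef_rot: [[-0.071, 0.997, 0.001], [0.997, 0.071, 0.0], [-0.0, 0.001, -1.0]]
ft_force: [1.2, 0.3, -0.0]
grip_width: 0.0433
grip_force: 0.0
```

```bash
python3 - <<'E'
from pick import *
c,p,d=look('wrist','w16');go(455.5,-31.5,94.1,37)
H,S,V=masks(p);m=(H>9)&(H<30)&(S>110)&(V>60)
for r in rect('wrist',c,m,.0575,200): print(r)
c,p,d=look('top','top3');print(corners('top',c,p)); H,S,V=masks(p);m=((H>9)&(H<30)&(S>80)&(V>60)).astype(np.uint8)
for r in rect('top',c,m,.058,30): print(r)
cv2.imwrite('pics/top3c.png',cv2.resize(p[80:300,90:490,::-1],None,fx=1.9,fy=1.9))
E
```

```text
t 54.5 at [500.8 -28.8 202.7] yaw 94.1 turn tool z -0.0 shift [  0.6 -45.4 165.7] tilt [ 0.0015 -0.    ]
((546, 208, 14, 47), [861.2, -61.6], [27.4, 72.9], 27.4)
((399, 167, 45, 76), [645.0, -33.8], [51.6, 77.7], 11.4)
((472, 0, 50, 13), [713.7, 185.9], [72.6, 13.9], 19.0)
[('gold', 647.5, 12.7, -89.7, 431, 48, 38)]
((549, 345, 11, 6), [188.9, -664.6], [13.5, 27.8], 0.7)
((549, 329, 11, 5), [233.6, -666.8], [10.8, 27.9], 0.7)
((548, 312, 12, 5), [279.8, -667.6], [10.9, 30.8], 0.7)
((547, 295, 13, 5), [326.4, -668.4], [11.0, 33.6], 0.6)
((545, 278, 15, 6), [373.0, -667.8], [38.7, 14.0], 87.2)
((544, 262, 16, 5), [417.8, -668.5], [11.2, 42.3], 0.6)
((544, 245, 16, 5), [465.4, -670.7], [11.2, 42.5], 0.5)
((78, 231, 7, 115), [338.8, 656.6], [320.8, 10.6], 4.7)
((543, 229, 17, 5), [510.5, -671.4], [11.3, 45.4], 0.5)
((73, 228, 6, 120), [340.2, 673.8], [335.1, 9.9], 4.8)
((0, 225, 73, 131), [333.2, 787.6], [356.2, 204.5], 4.4)
((539, 214, 21, 5), [554.1, -667.7], [11.0, 57.4], 3.7)
((431, 207, 24, 51), [504.7, -366.2], [143.1, 40.0], 11.8)
((102, 206, 47, 39), [517.6, 539.6], [97.0, 128.0], 10.0)
((301, 187, 13, 4), [626.6, 18.0], [8.7, 34.5], 0.4)
((423, 166, 27, 6), [686.2, -352.2], [13.7, 75.3], 4.3)
((217, 138, 31, 30), [730.7, 236.1], [85.7, 87.5], 0.4)
((289, 95, 51, 32), [855.9, -0.8], [88.2, 143.5], 4.0)
((7, 89, 104, 87), [789.1, 747.4], [194.9, 271.8], 17.2)
```

View pics/top3c.png

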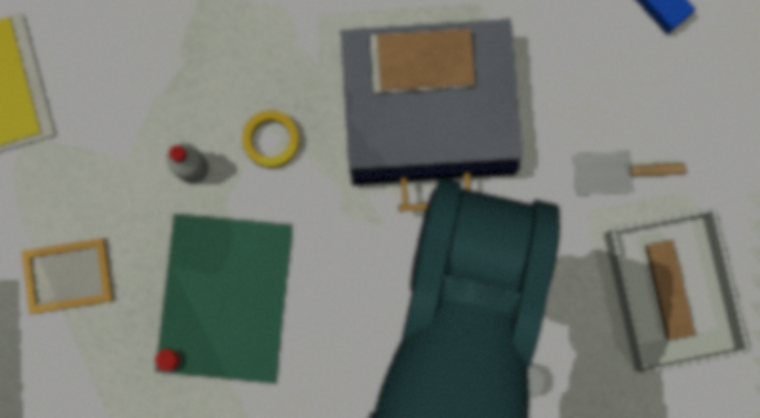

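```bash
python3 - <<'E'
from m import *
c,p,d=load('w16');H,S,V=masks(p);m=(H>9)&(H<30)&(S>110)&(V>60);m[:160]=0;m[250:]=0;m[:,:390]=0;m[:,450:]=0
k=max(cv2.findContours(m.astype(np.uint8),0,1)[0],key=cv2.contourArea);w=toplane('wrist',c,k[:,0],.0575)*1000
for y in range(-70,10,8):
    s=w[abs(w[:,1]-y)<2]
    if len(s): print(y,s[:,0].min().round(1),'w1 line',round(618.77-.0732*y,1))
E
```

```text
-70 625.7 w1 line 623.9
-62 625.4 w1 line 623.3
-54 624.7 w1 line 622.7
-46 624.1 w1 line 622.1
-38 623.5 w1 line 621.6
-30 623.0 w1 line 621.0
-22 622.5 w1 line 620.4
-14 622.5 w1 line 619.8
-6 623.4 w1 line 619.2
2 624.7 w1 line 618.6
```

The handle is 2 mm farther in than at the start, which fits a shut drawer. I'm handing the job in.

```bash
python3 -c "
from station import job_done
print(job_done())"
```

```text
the job is handed in; nothing more can be done
None
```

I've handed the job in at about 55 s of robot time: the packing block is in the crate, the three gold and two silver corners are each in a pocket of the right row, and the drawer is shut; the checks before handing in agreed, but no verdict came back.

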